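# Fill the sprung hold-down jar rack

## Task

Take the pull pin from its stand, use it to swing the jar rack's sprung hold-down bar out, clear of the pockets, and drop it into the hole in the rack's pillar so that the bar stays pinned open when you let go. With the bar pinned, bring the rack to exactly five jars by standing jars from the bench in its empty pockets, one to a pocket, and leave any spare jars standing on the bench. Then draw the pin so that the bar springs right back over the jars, put the pin back upright in its stand, and leave the beaker, wash bottle and timer alone.

Things in the scene. Friction and masses are not known exactly. Their poses are not given: they have to be found in the camera images.
- rack: aluminium jar rack fixed to the bench. Origin: on the bench under the middle of its pocket row, which runs along y; z up. Pocket box 274 mm (y) by 58 mm (x), rim 36 mm up; five pockets 50 mm square at 54 mm spacing. In its frame the pivot post is at (0, 198) mm, and a pillar 50 x 50 x 76 mm high with a hole in its top at (135.6, 160.4) mm. Jars in the pockets reach 80 mm up
- pocket1 (a point): centre of the floor of pocket 1 of the row (1 is next to the bar's pivot, 5 the farthest), 8 mm above the bench; axes as the rack
- pocket2 (a point): centre of the floor of pocket 2 of the row (1 is next to the bar's pivot, 5 the farthest), 8 mm above the bench; axes as the rack
- pocket3 (a point): centre of the floor of pocket 3 of the row (1 is next to the bar's pivot, 5 the farthest), 8 mm above the bench; axes as the rack
- pocket4 (a point): centre of the floor of pocket 4 of the row (1 is next to the bar's pivot, 5 the farthest), 8 mm above the bench; axes as the rack
- pocket5 (a point): centre of the floor of pocket 5 of the row (1 is next to the bar's pivot, 5 the farthest), 8 mm above the bench; axes as the rack
- bar (a joint): angle of the sprung hold-down bar about the upright pivot, rad: 0 = home over the pockets (pointing to the rack's -y), growing as it swings level to the rack's +x (anticlockwise from above), end stop 1.55. Steel, 330 mm from pivot to tip, 16 mm wide. A damped spring returns it to 0 in about 2 s; 140 mm from the pivot it pushes with 1.2 N at 0, 3.2 N at 1.4 rad. Pinned, it rests near 1.36
- pivot (a point): on the axis of the bar's pivot, 92 mm above the bench; axes as the rack
- bar_mid (a point): middle of the bar's top face, 145 mm from the pivot; the bar spans 92 to 114 mm above the bench (a soft strip under it to 86 mm); axes turn with the bar, y along it towards the pivot, x away from the side to push on
- pin_hole (a point): centre of the mouth of the pillar's hole, 76 mm above the bench; hole 18 x 18 mm square, 44 mm deep, solid floor, chamfered mouth. With the bar at 1.40 rad an upright pin over the hole just touches the bar's trailing (pocket) side, 140 mm from the pivot: a pin standing there blocks the bar's return
- pin: pull pin, 0.1 kg, 130 mm long: a round steel shank 12 mm diameter and 90 mm long with a black cylindrical grip on top, 24 mm diameter and 40 mm tall. Origin: centre of the shank's lower end, z up towards the grip. Starts upright and loose in the stand; in the pillar's hole it leans about 0.15 rad under the bar's push, the grip's underside 122 mm above the bench
- stand_hole (a point): centre of the mouth of the hole in the pin's stand, a grey block 60 by 60 by 56 mm high fixed to the bench; mouth 56 mm above the bench, hole 18 by 18 mm, 44 mm deep; axes as the block
- jar1: sample jar, amber glass with a black screw cap, one of up to eight identical jars: 72 mm tall, body 42 mm diameter, cap 44 mm diameter from 48 to 72 mm up, 0.1 to 0.2 kg, bottom-heavy. Origin: centre of its underside, z up its axis. Starts standing on the bench; one of the five bench jars may be absent (None)
- jar2: sample jar, amber glass with a black screw cap, one of up to eight identical jars: 72 mm tall, body 42 mm diameter, cap 44 mm diameter from 48 to 72 mm up, 0.1 to 0.2 kg, bottom-heavy. Origin: centre of its underside, z up its axis. Starts standing on the bench; one of the five bench jars may be absent (None)
- jar3: sample jar, amber glass with a black screw cap, one of up to eight identical jars: 72 mm tall, body 42 mm diameter, cap 44 mm diameter from 48 to 72 mm up, 0.1 to 0.2 kg, bottom-heavy. Origin: centre of its underside, z up its axis. Starts standing on the bench; one of the five bench jars may be absent (None)
- jar4: sample jar, amber glass with a black screw cap, one of up to eight identical jars: 72 mm tall, body 42 mm diameter, cap 44 mm diameter from 48 to 72 mm up, 0.1 to 0.2 kg, bottom-heavy. Origin: centre of its underside, z up its axis. Starts standing on the bench; one of the five bench jars may be absent (None)
- jar5: sample jar, amber glass with a black screw cap, one of up to eight identical jars: 72 mm tall, body 42 mm diameter, cap 44 mm diameter from 48 to 72 mm up, 0.1 to 0.2 kg, bottom-heavy. Origin: centre of its underside, z up its axis. Starts standing on the bench; one of the five bench jars may be absent (None)
- jar6: sample jar, amber glass with a black screw cap, one of up to eight identical jars: 72 mm tall, body 42 mm diameter, cap 44 mm diameter from 48 to 72 mm up, 0.1 to 0.2 kg, bottom-heavy. Origin: centre of its underside, z up its axis. Absent (None) in some runs; if present it starts in a pocket of the rack and may stay there
- jar7: sample jar, amber glass with a black screw cap, one of up to eight identical jars: 72 mm tall, body 42 mm diameter, cap 44 mm diameter from 48 to 72 mm up, 0.1 to 0.2 kg, bottom-heavy. Origin: centre of its underside, z up its axis. Absent (None) in some runs; if present it starts in a pocket of the rack and may stay there
- jar8: sample jar, amber glass with a black screw cap, one of up to eight identical jars: 72 mm tall, body 42 mm diameter, cap 44 mm diameter from 48 to 72 mm up, 0.1 to 0.2 kg, bottom-heavy. Origin: centre of its underside, z up its axis. Absent (None) in some runs; if present it starts in a pocket of the rack and may stay there
- beaker: glass beaker 80 mm diameter, 100 mm tall, a bystander; origin: centre of its underside
- wash_bottle: white bottle with a red cap, 64 mm diameter, 160 mm tall, a bystander; origin: centre of its underside
- timer: flat white bench timer 70 by 90 by 30 mm, a bystander; origin: centre of its underside
Not all that is in view belongs to the job. Leave any green or yellow look-alike of the jar3 alone.

How it is judged:
On the way, in this order (a step that is already met when the one before it is completed fails the run):
1. the bar is swung out and pinned open: the pin stands in the pillar's hole, let go, and the bar stays beyond 1.2 rad (value of joint bar above 1.2 rad and horizontal distance between pin and pin_hole below 0.01 m and z of pin in the frame of pin_hole below -0.025 m and contact force between the fingers and pin below 0.5 N), for 0.5 s.
2. with the bar still pinned open, a jar stands upright on the floor of each of the five pockets (all of step 1 and ((horizontal distance between jar1 and pocket1 below 0.015 m and z of jar1 in the frame of pocket1 below 0.01 m) or (horizontal distance between jar2 and pocket1 below 0.015 m and z of jar2 in the frame of pocket1 below 0.01 m) or (horizontal distance between jar3 and pocket1 below 0.015 m and z of jar3 in the frame of pocket1 below 0.01 m) or (horizontal distance between jar4 and pocket1 below 0.015 m and z of jar4 in the frame of pocket1 below 0.01 m) or (horizontal distance between jar5 and pocket1 below 0.015 m and z of jar5 in the frame of pocket1 below 0.01 m) or (horizontal distance between jar6 and pocket1 below 0.015 m and z of jar6 in the frame of pocket1 below 0.01 m) or (horizontal distance between jar7 and pocket1 below 0.015 m and z of jar7 in the frame of pocket1 below 0.01 m) or (horizontal distance between jar8 and pocket1 below 0.015 m and z of jar8 in the frame of pocket1 below 0.01 m)) and ((horizontal distance between jar1 and pocket2 below 0.015 m and z of jar1 in the frame of pocket2 below 0.01 m) or (horizontal distance between jar2 and pocket2 below 0.015 m and z of jar2 in the frame of pocket2 below 0.01 m) or (horizontal distance between jar3 and pocket2 below 0.015 m and z of jar3 in the frame of pocket2 below 0.01 m) or (horizontal distance between jar4 and pocket2 below 0.015 m and z of jar4 in the frame of pocket2 below 0.01 m) or (horizontal distance between jar5 and pocket2 below 0.015 m and z of jar5 in the frame of pocket2 below 0.01 m) or (horizontal distance between jar6 and pocket2 below 0.015 m and z of jar6 in the frame of pocket2 below 0.01 m) or (horizontal distance between jar7 and pocket2 below 0.015 m and z of jar7 in the frame of pocket2 below 0.01 m) or (horizontal distance between jar8 and pocket2 below 0.015 m and z of jar8 in the frame of pocket2 below 0.01 m)) and ((horizontal distance between jar1 and pocket3 below 0.015 m and z of jar1 in the frame of pocket3 below 0.01 m) or (horizontal distance between jar2 and pocket3 below 0.015 m and z of jar2 in the frame of pocket3 below 0.01 m) or (horizontal distance between jar3 and pocket3 below 0.015 m and z of jar3 in the frame of pocket3 below 0.01 m) or (horizontal distance between jar4 and pocket3 below 0.015 m and z of jar4 in the frame of pocket3 below 0.01 m) or (horizontal distance between jar5 and pocket3 below 0.015 m and z of jar5 in the frame of pocket3 below 0.01 m) or (horizontal distance between jar6 and pocket3 below 0.015 m and z of jar6 in the frame of pocket3 below 0.01 m) or (horizontal distance between jar7 and pocket3 below 0.015 m and z of jar7 in the frame of pocket3 below 0.01 m) or (horizontal distance between jar8 and pocket3 below 0.015 m and z of jar8 in the frame of pocket3 below 0.01 m)) and ((horizontal distance between jar1 and pocket4 below 0.015 m and z of jar1 in the frame of pocket4 below 0.01 m) or (horizontal distance between jar2 and pocket4 below 0.015 m and z of jar2 in the frame of pocket4 below 0.01 m) or (horizontal distance between jar3 and pocket4 below 0.015 m and z of jar3 in the frame of pocket4 below 0.01 m) or (horizontal distance between jar4 and pocket4 below 0.015 m and z of jar4 in the frame of pocket4 below 0.01 m) or (horizontal distance between jar5 and pocket4 below 0.015 m and z of jar5 in the frame of pocket4 below 0.01 m) or (horizontal distance between jar6 and pocket4 below 0.015 m and z of jar6 in the frame of pocket4 below 0.01 m) or (horizontal distance between jar7 and pocket4 below 0.015 m and z of jar7 in the frame of pocket4 below 0.01 m) or (horizontal distance between jar8 and pocket4 below 0.015 m and z of jar8 in the frame of pocket4 below 0.01 m)) and ((horizontal distance between jar1 and pocket5 below 0.015 m and z of jar1 in the frame of pocket5 below 0.01 m) or (horizontal distance between jar2 and pocket5 below 0.015 m and z of jar2 in the frame of pocket5 below 0.01 m) or (horizontal distance between jar3 and pocket5 below 0.015 m and z of jar3 in the frame of pocket5 below 0.01 m) or (horizontal distance between jar4 and pocket5 below 0.015 m and z of jar4 in the frame of pocket5 below 0.01 m) or (horizontal distance between jar5 and pocket5 below 0.015 m and z of jar5 in the frame of pocket5 below 0.01 m) or (horizontal distance between jar6 and pocket5 below 0.015 m and z of jar6 in the frame of pocket5 below 0.01 m) or (horizontal distance between jar7 and pocket5 below 0.015 m and z of jar7 in the frame of pocket5 below 0.01 m) or (horizontal distance between jar8 and pocket5 below 0.015 m and z of jar8 in the frame of pocket5 below 0.01 m))), for 0.3 s.
3. the pin is drawn and the bar has sprung home over the jars (value of joint bar below 0.06 rad and ((horizontal distance between jar1 and pocket1 below 0.015 m and z of jar1 in the frame of pocket1 below 0.01 m) or (horizontal distance between jar2 and pocket1 below 0.015 m and z of jar2 in the frame of pocket1 below 0.01 m) or (horizontal distance between jar3 and pocket1 below 0.015 m and z of jar3 in the frame of pocket1 below 0.01 m) or (horizontal distance between jar4 and pocket1 below 0.015 m and z of jar4 in the frame of pocket1 below 0.01 m) or (horizontal distance between jar5 and pocket1 below 0.015 m and z of jar5 in the frame of pocket1 below 0.01 m) or (horizontal distance between jar6 and pocket1 below 0.015 m and z of jar6 in the frame of pocket1 below 0.01 m) or (horizontal distance between jar7 and pocket1 below 0.015 m and z of jar7 in the frame of pocket1 below 0.01 m) or (horizontal distance between jar8 and pocket1 below 0.015 m and z of jar8 in the frame of pocket1 below 0.01 m)) and ((horizontal distance between jar1 and pocket2 below 0.015 m and z of jar1 in the frame of pocket2 below 0.01 m) or (horizontal distance between jar2 and pocket2 below 0.015 m and z of jar2 in the frame of pocket2 below 0.01 m) or (horizontal distance between jar3 and pocket2 below 0.015 m and z of jar3 in the frame of pocket2 below 0.01 m) or (horizontal distance between jar4 and pocket2 below 0.015 m and z of jar4 in the frame of pocket2 below 0.01 m) or (horizontal distance between jar5 and pocket2 below 0.015 m and z of jar5 in the frame of pocket2 below 0.01 m) or (horizontal distance between jar6 and pocket2 below 0.015 m and z of jar6 in the frame of pocket2 below 0.01 m) or (horizontal distance between jar7 and pocket2 below 0.015 m and z of jar7 in the frame of pocket2 below 0.01 m) or (horizontal distance between jar8 and pocket2 below 0.015 m and z of jar8 in the frame of pocket2 below 0.01 m)) and ((horizontal distance between jar1 and pocket3 below 0.015 m and z of jar1 in the frame of pocket3 below 0.01 m) or (horizontal distance between jar2 and pocket3 below 0.015 m and z of jar2 in the frame of pocket3 below 0.01 m) or (horizontal distance between jar3 and pocket3 below 0.015 m and z of jar3 in the frame of pocket3 below 0.01 m) or (horizontal distance between jar4 and pocket3 below 0.015 m and z of jar4 in the frame of pocket3 below 0.01 m) or (horizontal distance between jar5 and pocket3 below 0.015 m and z of jar5 in the frame of pocket3 below 0.01 m) or (horizontal distance between jar6 and pocket3 below 0.015 m and z of jar6 in the frame of pocket3 below 0.01 m) or (horizontal distance between jar7 and pocket3 below 0.015 m and z of jar7 in the frame of pocket3 below 0.01 m) or (horizontal distance between jar8 and pocket3 below 0.015 m and z of jar8 in the frame of pocket3 below 0.01 m)) and ((horizontal distance between jar1 and pocket4 below 0.015 m and z of jar1 in the frame of pocket4 below 0.01 m) or (horizontal distance between jar2 and pocket4 below 0.015 m and z of jar2 in the frame of pocket4 below 0.01 m) or (horizontal distance between jar3 and pocket4 below 0.015 m and z of jar3 in the frame of pocket4 below 0.01 m) or (horizontal distance between jar4 and pocket4 below 0.015 m and z of jar4 in the frame of pocket4 below 0.01 m) or (horizontal distance between jar5 and pocket4 below 0.015 m and z of jar5 in the frame of pocket4 below 0.01 m) or (horizontal distance between jar6 and pocket4 below 0.015 m and z of jar6 in the frame of pocket4 below 0.01 m) or (horizontal distance between jar7 and pocket4 below 0.015 m and z of jar7 in the frame of pocket4 below 0.01 m) or (horizontal distance between jar8 and pocket4 below 0.015 m and z of jar8 in the frame of pocket4 below 0.01 m)) and ((horizontal distance between jar1 and pocket5 below 0.015 m and z of jar1 in the frame of pocket5 below 0.01 m) or (horizontal distance between jar2 and pocket5 below 0.015 m and z of jar2 in the frame of pocket5 below 0.01 m) or (horizontal distance between jar3 and pocket5 below 0.015 m and z of jar3 in the frame of pocket5 below 0.01 m) or (horizontal distance between jar4 and pocket5 below 0.015 m and z of jar4 in the frame of pocket5 below 0.01 m) or (horizontal distance between jar5 and pocket5 below 0.015 m and z of jar5 in the frame of pocket5 below 0.01 m) or (horizontal distance between jar6 and pocket5 below 0.015 m and z of jar6 in the frame of pocket5 below 0.01 m) or (horizontal distance between jar7 and pocket5 below 0.015 m and z of jar7 in the frame of pocket5 below 0.01 m) or (horizontal distance between jar8 and pocket5 below 0.015 m and z of jar8 in the frame of pocket5 below 0.01 m))), for 0.3 s.
At the end, for the whole second after the job is handed in: a jar stands upright (within 0.15 rad) on the floor of each of the five pockets (within 15 mm of its centre), any spare jar stands upright on the bench, the bar is home (under 0.06 rad), the pin stands in its stand's hole (within 10 mm, its end at least 30 mm below the mouth), and all is at rest (all of step 3 and angle between each of jar1, jar2, jar3, jar4, jar5, jar6, jar7, jar8's own z axis and vertical below 0.15 rad and height (world z) of each of jar1, jar2, jar3, jar4, jar5, jar6, jar7, jar8 below 0.02 m and linear speed of each of jar1, jar2, jar3, jar4, jar5, jar6, jar7, jar8, pin below 0.02 m/s and horizontal distance between pin and stand_hole below 0.01 m and z of pin in the frame of stand_hole below -0.03 m and angle between pin's own z axis and vertical below 0.25 rad); the robot touches nothing.
It fails at once if the beaker is moved by more than 30 mm (distance of beaker from where it was at the start of the episode above 0.03 m).
It fails at once if the wash bottle is moved by more than 30 mm (distance of wash_bottle from where it was at the start of the episode above 0.03 m).
It fails at once if the timer is moved by more than 30 mm (distance of timer from where it was at the start of the episode above 0.03 m).
Of jar6, jar7, jar8 only 1 to 2 are there at a start; the rules pass over those that are not, and their reading is None.
Of jar1, jar2, jar3, jar4, jar5 only 4 to 5 are there at a start; the rules pass over those that are not, and their reading is None.
At some moment in a run one of jar1, jar2, jar3, jar4, jar5 may be knocked a few centimetres aside while the robot is not near it.
It also fails if it takes over 192 s, if anything falls off the work surface, if the arm or the gripper's body presses on something with over 40 N, if the wrist force passes 120 N, or if a joint passes its speed limit or range.

## Robot

A 6-joint arm with a two-finger parallel gripper is mounted at the origin on the work surface. World frame = base frame: x ahead of the robot, y to its left, z up, the work surface at z = 0. Lengths are in m, angles in rad, forces in N, time in s.
With the tool pointing down it reaches from about 0.275 to 0.725 m from the base axis. Payload 5.6 kg.
Tool frame: the origin (TCP) lies between the finger pads; the fingertips stand 22 mm ahead of it and the grasp point (between the pads) lies 3 mm ahead of it; x points along the fingers, z is the direction in which the jaws open and shut, and the axes are right-handed (so a half turn about x gives the same grasp; the last joint's range is limited). The gripper opens to 85 mm and grips with 20 to 120 N. Pads are 22 mm wide; open, the fingers measure 114 mm over their backs; the gripper's body (76 mm by 85 mm) begins 54 mm behind the grasp point. The pads swing forward as they close: fully open they stand 13 mm farther back than shut.
Start: joints at [-0.818, 0.255, 0.108, 0, -1.424, -0.285], TCP at [0.248, -0.491, 0.218] pointing down, gripper open.
Joint ranges: [-2.95, 2.95], [-1.21, 1.97], [-1.09, 1.5], [-2.87, 1.71], [-2.94, -0.07], [-3.05, 3.05]. Speed limits (rad/s): [2.57, 2.57, 3.14, 3.14, 3.14, 3.14].

## Interface

Orientations are given as [roll, pitch, yaw] about the fixed x, y, z axes, in that order (R = Rz(yaw) Ry(pitch) Rx(roll)).
In Python, from rig import * gives the robot as it stands.
- The arm moves only by the tool servo_tool, never from a script. Its argument "commands" is a list of rows, each a list of 3 entries, a list of its own where there are three numbers: the finger opening in m, from 0 to 0.0854, then the shift along the world's x, y, z in m, then the turn, a rotation vector about the world's x, y, z in degrees. In form: [[hand, [dx, dy, dz], [rx, ry, rz]], ...]. A call has 1 to 5 rows; each row shifts and turns the commanded pose from where the row before left it; what a row does not reach is not made up. A row lasts 1/12 s, in which the tool goes at most 41.7 mm and 7.16 degrees, less where a joint would pass 70% of its speed; a pose out of reach is approached as far as the arm can. A call with a gripper value outside its range is refused whole. The fingers move at their own pace and stop on an object; "squeeze" is the grip in N (left out, the last holds). Time passes only in rows, so rows that do not move let the fingers close. It gives the time, the measured TCP pose, the force and the opening at its end, in the units of the state.
- observe(): the state, without advancing time (a new reading comes with each control period).
- snapshot(name): name is "side" or "top"; returns a dict with "img" (480x640x3 uint8, blue, green, red), "fx", "fy", "cx", "cy" (pixels), "R" (3x3) and "t" (3): a world point X has camera coordinates R X + t. Camera axes: x right, y down, z forward; pixel columns grow to the right and rows downward; lengths in m; the calibration is good to about 2 mm. A picture is of the moment at which its call begins. There is no depth.
- sign_off(): hands the job in, once; it reports no verdict.
Trained networks look in the newest picture that a camera, given by its name, has taken for a name from the list of things; names that differ only in an ending like _2 or _b are one class to them, and where a whole thing is asked for, a point or a joint stands for the part that bears it (a point fixed in the world has none). Each returns a list of dicts, best first, with "score" (0 to 1); they miss things now and then, are a little off and sometimes report something else, mostly with a low value. They report only what shows in the picture. A call takes as long as a camera call. They do not tell look-alikes from the thing itself.
- masks_of(camera, target): "pixels" (480x640 bool, what is visible of it) and "box" ([centre column, centre row, width, height] in pixels, round what is visible of it).
- landmark_of(camera, target): "point" ([row, column] in pixels: a listed point, or the origin of a listed thing).
The state is a dict: "time_s": time; "joints": joint angles; "joint_velocities": joint speeds; "tau": joint torques, N m; "ee_pos": TCP position; "ee_rot": TCP orientation; "wrist_force": force on the tool from outside, world axes, zero at the start; "moment": the same for the moment, N m; "opening": finger opening in m.
Only numpy, scipy, OpenCV 4.12 (cv2) and the standard library are available. Lean on these libraries where they do the work, as an engineer would, in place of code of your own. Each camera call takes 0.05 s, during which the arm holds its last target. There are 200 camera calls.

## Working session

There is one attempt and no reset: what is moved stays moved. The work goes in short steps, Python scripts to look and compute and a tool call to move; the robot and the scene stay as the last step left them, time stands still between calls to the robot, and variables do not carry over. Pictures are saved under pics/ and viewed, about 12 in all and at most 16, crops included, and the job is handed in when it is done.

Besides the shell and the picture viewer there is one more tool, called as a command line: name --argument value ..., lists and objects as JSON in quotes. servo_tool: Moves the arm, as the interface text tells. Its arguments: {"type":"object","properties":{"commands":{"type":"array","items":{"type":"array"}},"squeeze":{"type":"number"}},"required":["commands"]}

```bash
mkdir -p pics; ls; cat > h.py <<'E'
from rig import *
import numpy as np, cv2
def ray(s,px,z):
    r,c=px; d=np.array([(c-s['cx'])/s['fx'],(r-s['cy'])/s['fy'],1.])
    R=np.array(s['R']);t=np.array(s['t']); o=-R.T@t; d=R.T@d
    return o+d*(z-o[2])/d[2]
def proj(s,X):
    p=np.array(s['R'])@np.array(X)+np.array(s['t']); return (s['cy']+s['fy']*p[1]/p[2], s['cx']+s['fx']*p[0]/p[2])
E
python3 - <<'E'
from h import *
print(observe())
for n in ('top','side'):
    s=snapshot(n); cv2.imwrite(f'pics/{n}0.png',s['img'])
    R=np.array(s['R']);print(n,-R.T@np.array(s['t']),R.round(3).tolist(),s['fx'],s['cx'],s['cy'])
    for t,z in (('pivot',.092),('pocket1',.008),('pocket3',.008),('pocket5',.008),('pin_hole',.076),('stand_hole',.056),('bar_mid',.114),('rack',0),('pin',.012),('beaker',0),('wash_bottle',0),('timer',0),('jar1',0)):
        for d in landmark_of(n,t)[:(10 if t=='jar1' else 1)]:
            print(t,round(d['score'],2),np.round(d['point']),ray(s,d['point'],z).round(4))
    
E
```

```text
pics
{'time_s': 0.0, 'joints': array([-8.18414343e-01,  2.55693479e-01,  1.07010642e-01, -4.54788516e-04,
       -1.42391516e+00, -2.84608721e-01]), 'joint_velocities': array([-0.00023147, -0.00030455,  0.00127577, -0.00026882, -0.00074373,
       -0.00044803]), 'tau': array([ 2.22781396e-04, -3.86630881e+01,  2.37941301e+01,  5.36499068e+00,
       -6.00756757e-03, -8.07209489e-06]), 'ee_pos': array([ 0.24780555, -0.49042246,  0.21702951]), 'ee_rot': array([0.03997042, 1.56893934, 2.07847304]), 'wrist_force': array([ 0.23287047,  0.7478693 , -0.12366561]), 'moment': array([-0.0232242 ,  0.00257094, -0.03278612]), 'opening': 0.08549688730950644}
top [ 0.43914355 -0.02014588  1.17170438] [[0.026, -1.0, -0.012], [-0.994, -0.025, -0.104], [0.103, 0.014, -0.995]] 494.46689686429676 321.6928891089473 241.658360682679
pivot 0.6 [292. 308.] [0.4401 0.0225 0.092 ]
pocket1 0.94 [283. 371.] [ 0.465 -0.121  0.008]
pocket3 0.94 [283. 371.] [ 0.465 -0.121  0.008]
pocket5 0.94 [283. 371.] [ 0.465 -0.121  0.008]
pin_hole 0.66 [227. 321.] [ 0.5855 -0.001   0.076 ]
stand_hole 0.62 [203. 242.] [0.6403
[... 1153 characters left out ...]
[235. 372.] [ 0.464  -0.1141  0.114 ]
rack 0.66 [258. 384.] [ 0.4751 -0.1912  0.    ]
beaker 0.94 [336. 171.] [0.5961 0.4083 0.    ]
wash_bottle 0.94 [210. 390.] [ 0.6518 -0.4324  0.    ]
timer 0.7 [240. 349.] [ 0.6116 -0.191   0.    ]
jar1 0.83 [384. 231.] [0.3912 0.3884 0.    ]
jar1 0.78 [357. 263.] [ 0.4054  0.2957 -0.    ]
jar1 0.78 [291. 201.] [0.6937 0.2715 0.    ]
jar1 0.71 [240. 349.] [ 0.6101 -0.1893  0.    ]
jar1 0.69 [280. 362.] [ 0.4499 -0.0695  0.    ]
jar1 0.66 [334. 234.] [0.5058 0.3011 0.    ]
jar1 0.58 [244. 405.] [ 0.4826 -0.2992  0.    ]
jar1 0.57 [302. 276.] [0.5309 0.1566 0.    ]
jar1 0.57 [332. 307.] [0.3983 0.1747 0.    ]
jar1 0.26 [270. 371.] [ 0.4604 -0.1189  0.    ]
```

View pics/top0.png

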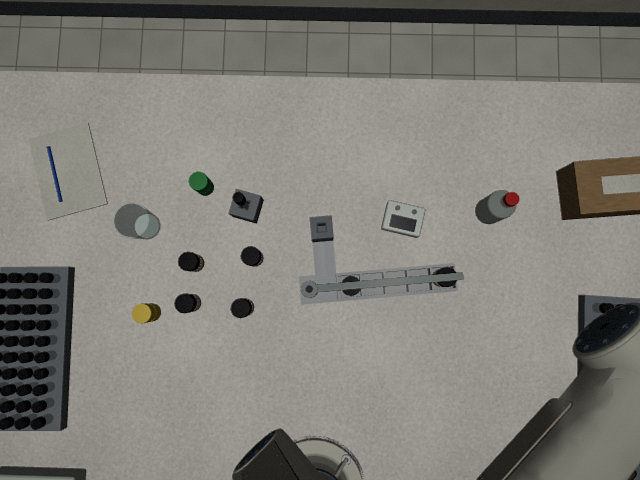

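View pics/side0.png

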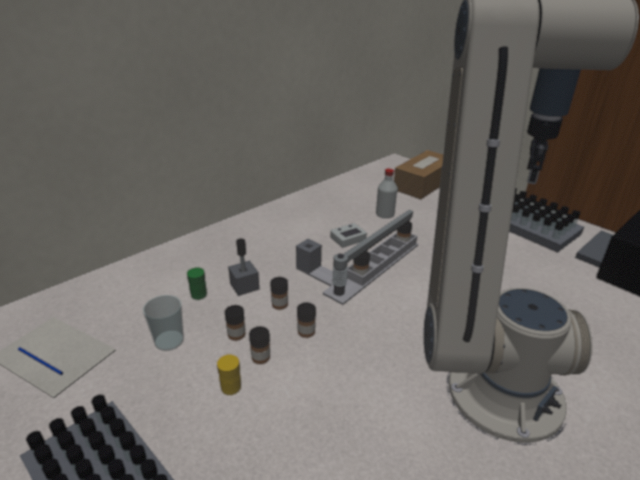

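The two views show four amber jars on the bench, at top px (190,261), (251,256), (187,303) and (242,308). Two more are in the rack, in pockets 1 and 5. The pin is in its stand at (240,200), the pillar at (321,226), and the green and yellow look-alikes are to be avoided. Next I fit the fixtures and overlay the model.

```bash
python3 - <<'E'
from h import *
s=snapshot('top'); 
a=ray(s,(289,309),.114); b=ray(s,(276.5,463),.114); print(a,b,np.linalg.norm(b-a), np.arctan2(b[1]-a[1],b[0]-a[0])+np.pi/2)
# fit rack pose: pivot, tip (330mm), pin hole from both cams
img=cv2.resize(s['img'][170:320,170:480],None,fx=2.5,fy=2.5,interpolation=cv2.INTER_CUBIC)
cv2.imwrite('pics/crop1.png',img)
snapshot('side')
for n in ('top','side'):
    for t in('pin','stand_hole','pin_hole','rack','pin_hole','timer'):
        for d in masks_of(n,t)[:2]: print(n,t,round(d['score'],2),np.round(d['box'],1))
E
```

```text
[0.44710821 0.01948863 0.114     ] [ 0.48220977 -0.30746635  0.114     ] 0.32883381340817414 0.1069493561290018
top pin 0.42 [238.2 199.9  20.5  19.1]
top pin 0.37 [185.6 305.2  23.1  23.3]
top stand_hole 0.62 [243.8 205.7  32.9  33.6]
top pin_hole 0.9 [382.2 258.2 166.2  90.3]
top pin_hole 0.27 [497.2 205.6  41.4  39.9]
top rack 0.65 [239.8 201.6  21.3  15.4]
top rack 0.57 [382.4 259.8 166.8  84. ]
top pin_hole 0.9 [382.2 258.2 166.2  90.3]
top pin_hole 0.27 [497.2 205.6  41.4  39.9]
top timer 0.95 [402.2 219.1  43.3  38.9]
top timer 0.5 [240.2 202.2  18.7  15.7]
side pin 0.75 [242.1 255.9   8.7  32.1]
side stand_hole 0.65 [245.7 278.2  30.   37.2]
side pin_hole 0.83 [355.6 258.4 119.5  95.8]
side rack 0.83 [358.1 254.9 121.9  91.9]
side pin_hole 0.83 [355.6 258.4 119.5  95.8]
side timer 0.82 [349.5 236.9  38.2  26.3]
```

View pics/crop1.png

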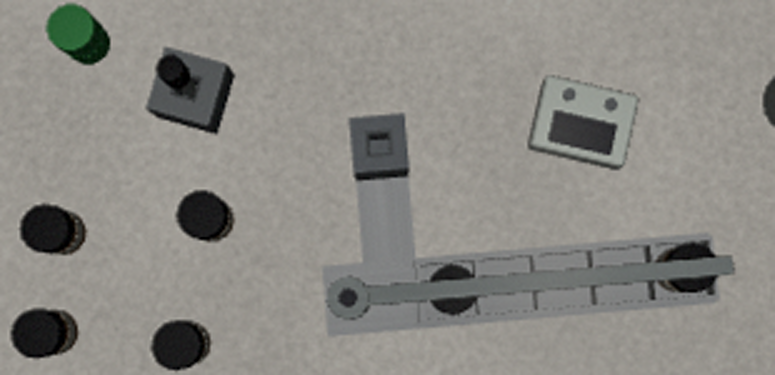

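```bash
cat >> h.py <<'E'
def c2p(c,f=2.5,o=(170,170)): return (c[1]/f+o[1], c[0]/f+o[0])
E
python3 - <<'E'
from h import *
from scipy.optimize import least_squares
s=snapshot('top')
P=[((348,297),(0,.198,.116)),((733,265),(0,-.132,.114)),((350,118),(.1606,.1854,.076)),((404,114),(.1606,.1354,.076)),((408,168),(.1106,.1354,.076)),((354,175),(.1106,.1854,.076)),((378.5,143),(.1356,.1604,.076)),((711,236),(.029,-.137,.036)),((718,300),(-.029,-.137,.036))]
def f(p):
    c,sn=np.cos(p[2]),np.sin(p[2]); r=[]
    for q,X in P:
        w=(p[0]+c*X[0]-sn*X[1],p[1]+sn*X[0]+c*X[1],X[2]); r.append(np.subtract(proj(s,w),c2p(q)))
    return np.array(r)
o=least_squares(lambda p:f(p).ravel(),(.465,-.17,.1)); p=o.x; print(p.round(4)); print(f(p).round(1).tolist())
c,sn=np.cos(p[2]),np.sin(p[2])
def W(x,y): return (np.array([p[0]+c*x-sn*y,p[1]+sn*x+c*y])).round(4)
print('pivot',W(0,.198),'hole',W(.1356,.1604),[W(0,.108-.054*i) for i in range(5)])
for n,q,z in (('grip top',(173,68),.142),('stand TL',(166,49),.056),('TR',(233,68),.056),('BR',(217,124),.056),('BL',(149,103),.056)): print(n,ray(s,c2p(q),z).round(4))
for q in ((204,215),(48,229),(40,333),(180,344)): print('jar',ray(s,c2p(q),.072).round(4))
# side: pillar & stand overlays
d=snapshot('side');
for n,m in (('side',d),('top',s)):
    for t in masks_of(n,'jar1')[:10]: print(n,round(t['score'],2),np.round(t['box'],0))
for x,z in (((.1356,.1604),.076),((0,.198),.116)): print(proj(d,[*W(*x),z]))
img=d['img'].copy()
E
python3 -c "
import cv2
i=cv2.imread('pics/side0.png')[210:410,180:440]
cv2.imwrite('pics/crop2.png',cv2.resize(i,None,fx=3,fy=3,interpolation=cv2.INTER_CUBIC))"
```

```text
[ 0.4683 -0.1771  0.1103]
[[0.5, -0.3], [0.2, 0.2], [-0.0, -0.7], [-0.3, -0.0], [0.2, 0.3], [-0.7, -0.4], [0.1, -0.0], [0.2, 0.4], [-0.1, 0.5]]
pivot [0.4465 0.0196] hole [ 0.5854 -0.0028] [array([ 0.4564, -0.0698]), array([ 0.4624, -0.1235]), array([ 0.4683, -0.1771]), array([ 0.4743, -0.2308]), array([ 0.4802, -0.2845])]
grip top [0.6365 0.1719 0.142 ]
stand TL [0.6705 0.1952 0.056 ]
TR [0.6543 0.1328 0.056 ]
BR [0.6021 0.1454 0.056 ]
BL [0.6199 0.2085 0.056 ]
jar [0.5174 0.1514 0.072 ]
jar [0.5013 0.2905 0.072 ]
jar [0.409  0.2926 0.072 ]
jar [0.4026 0.1679 0.072 ]
side 0.88 [308. 322.  24.  37.]
side 0.86 [236. 323.  23.  35.]
side 0.73 [198. 282.  20.  34.]
side 0.65 [280. 293.  19.  30.]
side 0.62 [262. 347.  21.  44.]
side 0.56 [230. 374.  32.  45.]
side 0.55 [357. 257. 127.  96.]
side 0.53 [405. 232.  14.  21.]
side 0.52 [361. 264.  18.  23.]
top 0.9 [189. 306.  26.  18.]
top 0.87 [149. 312.  26.  19.]
top 0.81 [191. 262.  27.  20.]
top 0.65 [253. 257.  20.  19.]
top 0.62 [245. 307.  24.  20.]
top 0.51 [350. 285.  15.  22.]
top 0.51 [447. 278.  24.  21.]
(np.float64(244.31593827322223), np.float64(308.789178734774))
(np.float64(256.4685170404043), np.float64(340.6276968076462))
```

View pics/crop2.png

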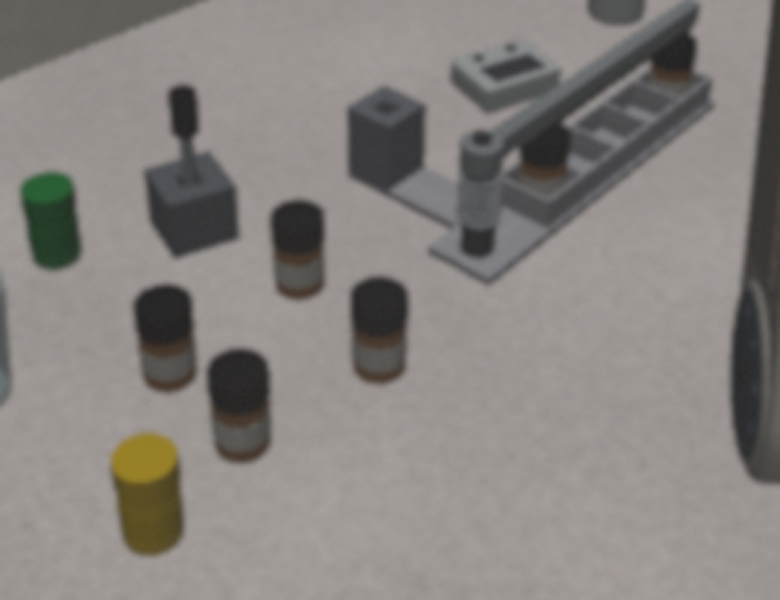

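The side view agrees with the fit: the hole and pivot land within 1 px of their projections. I'm moving over to the pin now.

servo_tool --commands '[[0.085,[0.0155,0.0265,0.002],[0,0,-1.5]],[0.085,[0.0155,0.0265,0.002],[0,0,-1.5]],[0.085,[0.0155,0.0265,0.002],[0,0,-1.5]],[0.085,[0.0155,0.0265,0.002],[0,0,-1.5]],[0.085,[0.0155,0.0265,0.002],[0,0,-1.5]]]'

```text
time_s: 2.72
ee_pos: [0.326, -0.3572, 0.2281]
ee_rot: [-2.535, 1.571, -0.629]
wrist_force: [-0.1, -0.2, 0.3]
opening: 0.0846
```

servo_tool --commands '[[0.085,[0.0155,0.0265,0],[0,0,-1.5]],[0.085,[0.0155,0.0265,0],[0,0,-1.5]],[0.085,[0.0155,0.0265,0],[0,0,-1.5]],[0.085,[0.0155,0.0265,0],[0,0,-1.5]],[0.085,[0.0155,0.0265,0],[0,0,-1.5]]]'

```text
time_s: 3.13
ee_pos: [0.4035, -0.2245, 0.2281]
ee_rot: [-1.985, 1.57, -0.209]
wrist_force: [-0.3, -0.4, -0.4]
opening: 0.0848
```

servo_tool --commands '[[0.085,[0.0155,0.0265,0],[0,0,-1.5]],[0.085,[0.0155,0.0265,0],[0,0,-1.5]],[0.085,[0.0155,0.0265,0],[0,0,-1.5]],[0.085,[0.0155,0.0265,0],[0,0,-1.5]],[0.085,[0.0155,0.0265,0],[0,0,-1.5]]]'

```text
time_s: 3.55
ee_pos: [0.4811, -0.0919, 0.2281]
ee_rot: [-1.657, 1.57, -0.012]
wrist_force: [0.6, -1.6, -0.0]
opening: 0.085
```

servo_tool --commands '[[0.085,[0.0155,0.0265,0],[0,0,-1.5]],[0.085,[0.0155,0.0265,0],[0,0,-1.5]],[0.085,[0.0155,0.0265,0],[0,0,-1.5]],[0.085,[0.0155,0.0265,0],[0,0,-1.5]],[0.085,[0.0155,0.0265,0],[0,0,-1.5]]]'

```text
time_s: 3.97
ee_pos: [0.5586, 0.0406, 0.228]
ee_rot: [-1.364, 1.571, 0.15]
wrist_force: [0.5, -0.8, 0.1]
opening: 0.085
```

servo_tool --commands '[[0.085,[0.0155,0.0265,0],[0,0,-1.5]],[0.085,[0.0155,0.0265,0],[0,0,-1.5]],[0.085,[0.0155,0.0265,0],[0,0,-1.5]],[0.085,[0.0155,0.0265,0],[0,0,-1.5]],[0.085,[0,0,0],[0,0,0]]]'

```text
time_s: 4.38
ee_pos: [0.6213, 0.1494, 0.2254]
ee_rot: [1.758, 1.568, -3.113]
wrist_force: [-2.0, -0.8, -1.3]
opening: 0.0854
```

```bash
cat >> h.py <<'E'
from scipy.spatial.transform import Rotation as Ro
def jaw():
    o=observe(); R=Ro.from_euler('xyz',o['ee_rot']).as_matrix(); z=R[:,2]; 
    return o['time_s'],o['ee_pos'].round(4),'down',R[:,0].round(3),'jaw',np.degrees(np.arctan2(z[1],z[0])).round(2),'j6',o['joints'][5].round(2),'F',o['wrist_force'].round(1),'M',o['moment'].round(2),'op',round(o['opening'],4)
E
python3 - <<'E'
from h import *
print(jaw())
d=snapshot('side')
for z in (.142,.102): print(proj(d,(.6365,.1719,z)), proj(d,(.6334,.1715,z)))
cv2.imwrite('pics/s1.png',cv2.resize(d['img'][170:300,180:340],None,fx=4,fy=4,interpolation=cv2.INTER_CUBIC))
E
```

```text
(4.3833, array([0.6213, 0.1494, 0.2254]), 'down', array([-0.002, -0.   , -1.   ]), 'jaw', np.float64(80.9), 'j6', np.float64(-2.21), 'F', array([-2. , -0.8, -1.3]), 'M', array([-0.13,  0.24, -0.05]), 'op', 0.0854)
(np.float64(239.06140863108809), np.float64(242.00497944307926)) (np.float64(239.4981922750905), np.float64(242.88734787275348))
(np.float64(252.70029624344684), np.float64(243.17187965618265)) (np.float64(253.14815961658732), np.float64(244.04017965266223))
```

View pics/s1.png

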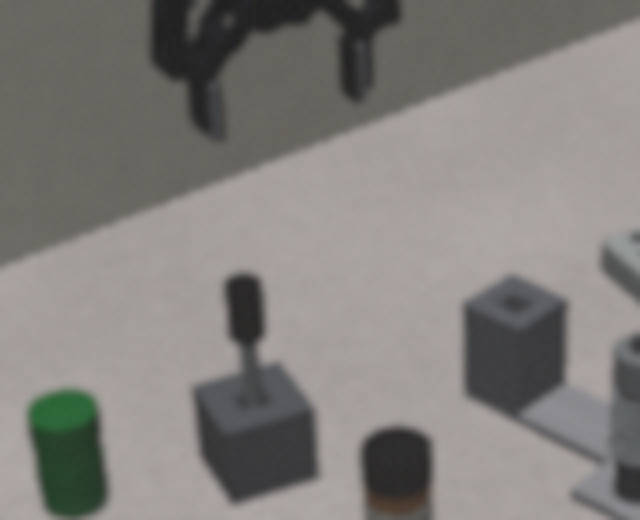

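servo_tool --commands '[[0.085,[0,0,0],[0,0,0]],[0.085,[0,0,0],[0,0,0]]]'

```text
time_s: 4.6
ee_pos: [0.6199, 0.1446, 0.2281]
ee_rot: [-1.897, 1.57, -0.487]
wrist_force: [-0.4, 0.6, -0.4]
opening: 0.0852
```

servo_tool --commands '[[0.085,[0.0085,0.0145,-0.02],[0,0,0]],[0.085,[0.0085,0.0145,-0.02],[0,0,0]],[0.06,[0,0,-0.02],[0,0,0]],[0.06,[0,0,-0.022],[0,0,0]],[0.06,[0,0,-0.02],[0,0,0]]]' --squeeze 60

```text
time_s: 5.02
ee_pos: [0.6367, 0.1732, 0.1253]
ee_rot: [-0.808, 1.57, 0.601]
wrist_force: [-0.3, -0.6, 0.3]
opening: 0.0602
```

servo_tool --commands '[[0.05,[0,0,0],[0,0,0]],[0.05,[0,0,0],[0,0,0]]]'

```text
time_s: 5.18
ee_pos: [0.6365, 0.1729, 0.1259]
ee_rot: [2.486, 1.569, -2.387]
wrist_force: [-0.0, -0.5, 0.8]
opening: 0.0501
```

```bash
python3 - <<'E'
from h import *
print(jaw())
d=snapshot('side')
cv2.imwrite('pics/s2.png',cv2.resize(d['img'][190:300,180:310],None,fx=5,fy=5,interpolation=cv2.INTER_CUBIC))
E
```

```text
(5.1833, array([0.6365, 0.1729, 0.1259]), 'down', array([-0.001, -0.001, -1.   ]), 'jaw', np.float64(80.76), 'j6', np.float64(-2.23), 'F', array([-0. , -0.5,  0.8]), 'M', array([-0.  ,  0.01,  0.02]), 'op', 0.0501)
```

View pics/s2.png

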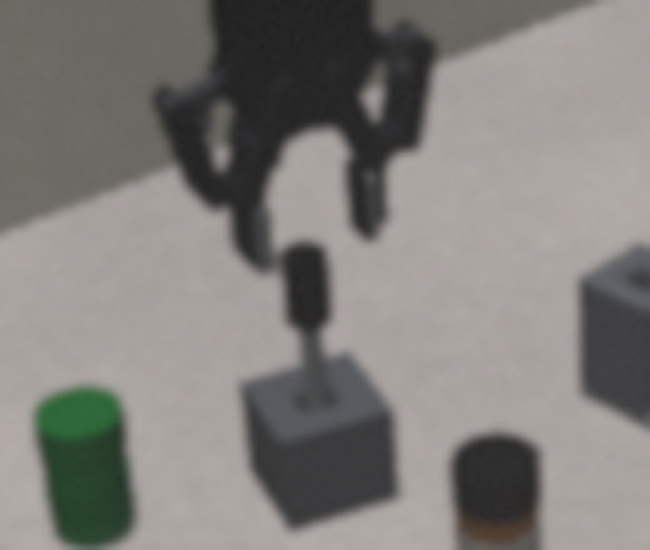

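The tips look about 30 mm higher than I expected, near the grip top at crop row 250. I'll close gently and look.

servo_tool --commands '[[0.02,[0,0,0],[0,0,0]],[0.02,[0,0,0],[0,0,0]],[0.02,[0,0,0],[0,0,0]]]' --squeeze 20

```text
time_s: 5.48
ee_pos: [0.6383, 0.1741, 0.1284]
ee_rot: [-1.242, 1.567, 0.169]
wrist_force: [0.8, -0.5, 3.6]
opening: 0.0201
```

```bash
python3 - <<'E'
from h import *
print(jaw())
d=snapshot('side')
cv2.imwrite('pics/s3.png',cv2.resize(d['img'][190:300,180:310],None,fx=5,fy=5,interpolation=cv2.INTER_CUBIC))
E
```

```text
(5.4833, array([0.6383, 0.1741, 0.1284]), 'down', array([ 0.004,  0.001, -1.   ]), 'jaw', np.float64(80.81), 'j6', np.float64(-2.23), 'F', array([ 0.8, -0.5,  3.6]), 'M', array([-0.08, -0.  ,  0.01]), 'op', 0.0201)
```

View pics/s3.png

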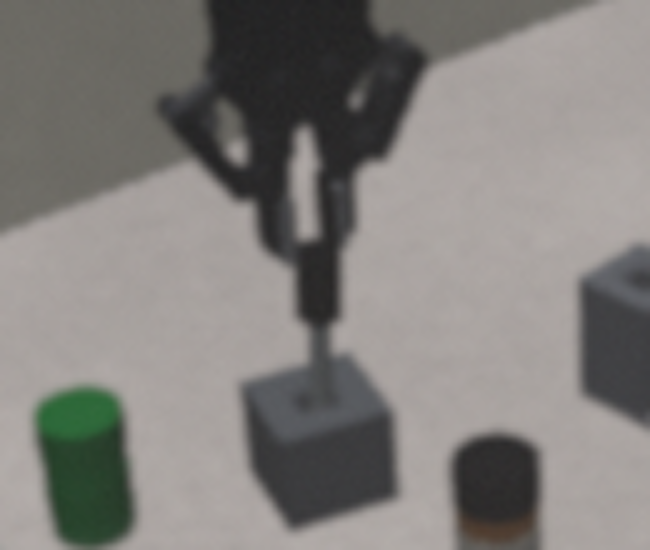

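The fingers closed on the top edge of the grip, so the tips sit about 36 mm higher than the TCP reading implies. I'll open, go down 34 mm, and regrip.

servo_tool --commands '[[0.065,[0,0,0],[0,0,0]],[0.065,[0,0,0],[0,0,0]],[0.065,[0,0,-0.01],[0,0,0]],[0.065,[0,0,-0.012],[0,0,0]],[0.065,[0,0,-0.012],[0,0,0]]]' --squeeze 40

```text
time_s: 5.95
ee_pos: [0.6365, 0.1741, 0.0903]
ee_rot: [1.638, 1.57, 3.048]
wrist_force: [-0.3, -0.4, -0.2]
opening: 0.0651
```

servo_tool --commands '[[0.04,[0,0,0],[0,0,0]],[0.02,[0,0,0],[0,0,0]],[0.02,[0,0,0],[0,0,0]],[0.015,[0,0,0],[0,0,0]],[0.015,[0,0,0],[0,0,0]]]'

```text
time_s: 6.37
ee_pos: [0.6373, 0.1743, 0.0925]
ee_rot: [-0.887, 1.57, 0.523]
wrist_force: [0.1, 0.0, 0.1]
opening: 0.0229
```

```bash
python3 - <<'E'
from h import *
print(jaw())
d=snapshot('side')
cv2.imwrite('pics/s4.png',cv2.resize(d['img'][190:300,180:310],None,fx=5,fy=5,interpolation=cv2.INTER_CUBIC))
E
```

```text
(6.3667, array([0.6373, 0.1743, 0.0925]), 'down', array([ 0.001,  0.001, -1.   ]), 'jaw', np.float64(80.8), 'j6', np.float64(-2.23), 'F', array([0.1, 0. , 0.1]), 'M', array([ 0.17, -0.08, -0.01]), 'op', 0.0229)
```

View pics/s4.png

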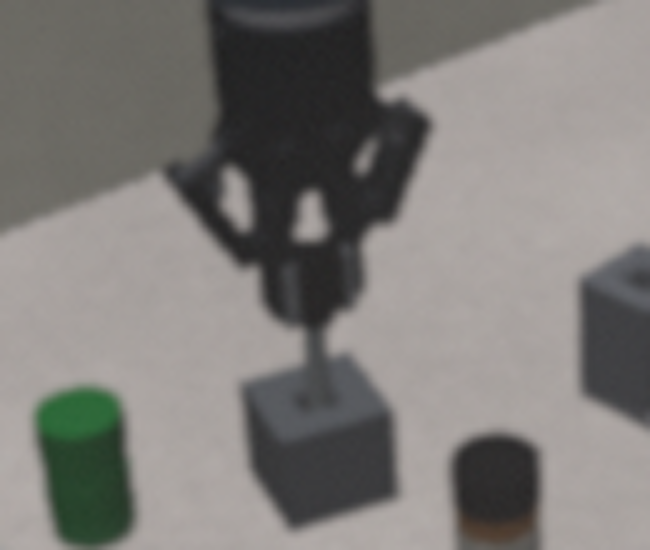

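Pin gripped (opening 22.9 mm). I'll lift it and carry it over to the near side of the bar.

servo_tool --commands '[[0.015,[0,0,0.02],[0,0,0]],[0.015,[0,0,0.025],[0,0,0]],[0.015,[0,0,0.0275],[0,0,0]],[0.015,[0,0,0.03],[0,0,0]],[0.015,[0,0,0.02],[0,0,0]]]' --squeeze 60

```text
time_s: 6.83
ee_pos: [0.6377, 0.174, 0.218]
ee_rot: [-1.176, 1.567, 0.235]
wrist_force: [1.0, -0.4, 0.1]
opening: 0.0227
```

servo_tool --commands '[[0.015,[-0.0175,-0.0245,0],[0,0,0]],[0.015,[-0.0175,-0.0245,0],[0,0,0]],[0.015,[-0.0175,-0.0245,0],[0,0,0]],[0.015,[-0.0175,-0.0245,0],[0,0,0]],[0.015,[-0.0175,-0.0245,0],[0,0,0]]]'

```text
time_s: 7.25
ee_pos: [0.5485, 0.0506, 0.2146]
ee_rot: [-0.904, 1.57, 0.506]
wrist_force: [0.5, 0.1, -1.2]
opening: 0.0228
```

servo_tool --commands '[[0.015,[-0.0175,-0.0245,0],[0,0,0]],[0.015,[-0.0175,-0.0245,0],[0,0,0]],[0.015,[-0.0175,-0.0245,0],[0,0,0]],[0.015,[-0.0175,-0.0245,0],[0,0,0]],[0.015,[-0.0175,-0.0245,0],[0,0,0]]]'

```text
time_s: 7.67
ee_pos: [0.4609, -0.0719, 0.2148]
ee_rot: [-1.103, 1.57, 0.307]
wrist_force: [1.0, -0.6, -0.6]
opening: 0.0226
```

servo_tool --commands '[[0.015,[-0.0175,-0.0245,0],[0,0,0]],[0.015,[-0.0175,-0.0245,0],[0,0,0]],[0.015,[0,0,0],[0,0,0]],[0.015,[0,0,0],[0,0,0]]]'

```text
time_s: 8.0
ee_pos: [0.4263, -0.1208, 0.2151]
ee_rot: [-1.302, 1.569, 0.106]
wrist_force: [0.8, 0.5, -1.1]
opening: 0.0229
```

```bash
python3 - <<'E'
from h import *
print(jaw())
d=snapshot('side')
e=observe()['ee_pos']; b=e[2]-.0805
for z in (b,b+.09,b+.13): print(proj(d,(e[0],e[1],z)))
cv2.imwrite('pics/s5.png',cv2.resize(d['img'][170:300,280:440],None,fx=4,fy=4,interpolation=cv2.INTER_CUBIC))
E
```

```text
(8.0, array([ 0.4263, -0.1208,  0.2151]), 'down', array([ 0.002,  0.   , -1.   ]), 'jaw', np.float64(80.67), 'j6', np.float64(-1.81), 'F', array([ 0.8,  0.5, -1.1]), 'M', array([ 0.03, -0.02, -0.01]), 'op', 0.0229)
(np.float64(233.05554865883965), np.float64(384.6647079351029))
(np.float64(201.62987938101176), np.float64(387.7849750293971))
(np.float64(186.82934861425304), np.float64(389.2545255653403))
```

View pics/s5.png

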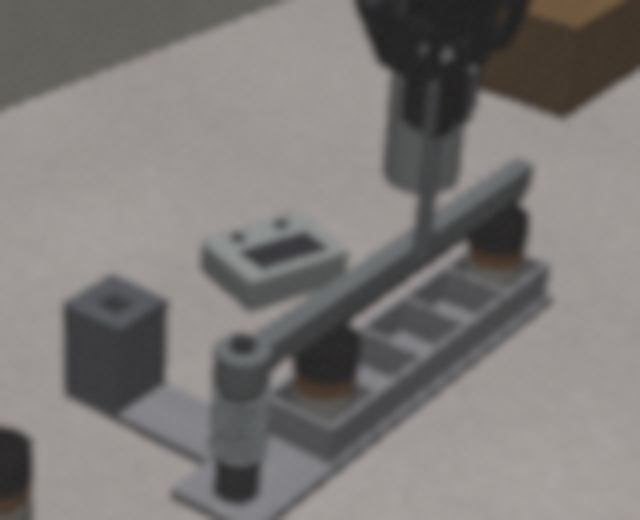

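```bash
python3 - <<'E'
import numpy as np
th=np.radians(np.linspace(-14,74.5,16)-83.68); P=np.c_[.4465+.1407*np.cos(th),.0196+.1407*np.sin(th)]
print(P[0],P[-1]); print(np.diff(P,axis=0).round(4).tolist())
E
```

```text
[ 0.42769682 -0.11983791] [ 0.58539792 -0.0028468 ]
[[0.0144, -0.0012], [0.0145, 0.0003], [0.0144, 0.0018], [0.0141, 0.0033], [0.0137, 0.0047], [0.0131, 0.0061], [0.0125, 0.0074], [0.0116, 0.0086], [0.0107, 0.0098], [0.0096, 0.0108], [0.0085, 0.0118], [0.0072, 0.0126], [0.0059, 0.0132], [0.0045, 0.0138], [0.003, 0.0142]]
```

servo_tool --commands '[[0.015,[0.0014,0.001,-0.025],[0,0,0]],[0.015,[0,0,-0.0275],[0,0,0]],[0.015,[0,0,0],[0,0,0]]]'

```text
time_s: 8.3
ee_pos: [0.4256, -0.1175, 0.1571]
ee_rot: [1.511, 1.562, 2.922]
wrist_force: [-1.0, -0.1, -1.4]
opening: 0.0226
```

servo_tool --commands '[[0.015,[0.0144,-0.0012,0],[0,0,0]],[0.015,[0.0145,0.0003,0],[0,0,0]],[0.015,[0.0144,0.0018,0],[0,0,0]],[0.015,[0.0141,0.0033,0],[0,0,0]],[0.015,[0.0137,0.0047,0],[0,0,0]]]'

```text
time_s: 8.72
ee_pos: [0.4985, -0.1096, 0.1622]
ee_rot: [1.815, 1.566, -3.058]
wrist_force: [-5.4, 0.2, 0.4]
opening: 0.0228
```

servo_tool --commands '[[0.015,[0.0131,0.0061,0],[0,0,0]],[0.015,[0.0125,0.0074,0],[0,0,0]],[0.015,[0.0116,0.0086,0],[0,0,0]],[0.015,[0.0107,0.0098,0],[0,0,0]],[0.015,[0.0096,0.0108,0],[0,0,0]]]'

```text
time_s: 9.13
ee_pos: [0.5553, -0.0674, 0.1619]
ee_rot: [2.057, 1.564, -2.816]
wrist_force: [-6.0, -2.4, -1.0]
opening: 0.0226
```

servo_tool --commands '[[0.015,[0.0085,0.0118,0],[0,0,0]],[0.015,[0.0072,0.0126,0],[0,0,0]],[0.015,[0.0059,0.0132,0],[0,0,0]],[0.015,[0.0045,0.0138,0],[0,0,0]],[0.015,[0.003,0.0142,0],[0,0,0]]]'

```text
time_s: 9.55
ee_pos: [0.5846, -0.0028, 0.1619]
ee_rot: [2.416, 1.563, -2.456]
wrist_force: [-4.1, -6.2, -1.4]
opening: 0.0226
```

servo_tool --commands '[[0.015,[0,0,0],[0,0,0]],[0.015,[0,0,0],[0,0,0]],[0.015,[0,0,0],[0,0,0]]]'

```text
time_s: 9.8
ee_pos: [0.586, -0.0021, 0.1622]
ee_rot: [2.729, 1.57, -2.144]
wrist_force: [-1.0, -4.0, -1.9]
opening: 0.0225
```

```bash
python3 - <<'E'
from h import *
print(jaw())
d=snapshot('side')
e=observe()['ee_pos']; b=e[2]-.0805
for X in ((e[0],e[1],b),(e[0],e[1],b+.09),(.5854,-.0028,.076),(.5854,-.0028,b)): q=proj(d,X); print(np.round(q,1),'crop',(q[1]-260)*6,(q[0]-170)*6)
cv2.imwrite('pics/s6.png',cv2.resize(d['img'][170:270,260:390],None,fx=6,fy=6,interpolation=cv2.INTER_CUBIC))
E
```

```text
(9.8, array([ 0.586 , -0.0021,  0.1622]), 'down', array([-0.001, -0.001, -1.   ]), 'jaw', np.float64(80.83), 'j6', np.float64(-1.99), 'F', array([-1. , -4. , -1.9]), 'M', array([-1.21,  0.66,  0.01]), 'op', 0.0225)
[242.5 308.5] crop 291.03777076624067 434.9863531438109
[212.8 308.5] crop 291.2115393202456 257.0143125108772
[244.3 308.8] crop 292.735072408644 445.8956296393334
[242.5 308.8] crop 292.74960759903877 435.1233779170209
```

View pics/s6.png

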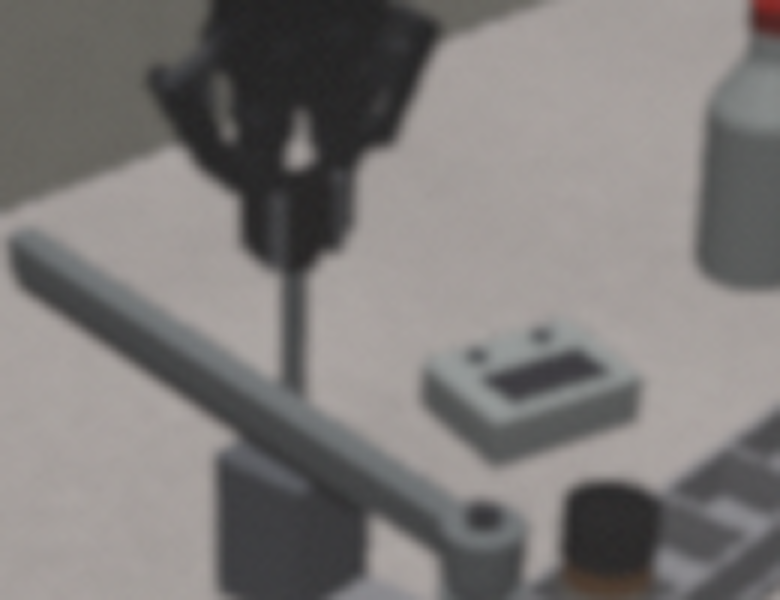

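The shank lines up with the hole in the image, at crop col 292 against 293 predicted. I'll lower it in steps and watch the force.

servo_tool --commands '[[0.015,[-0.0005,-0.0005,-0.006],[0,0,0]],[0.015,[0,0,-0.006],[0,0,0]],[0.015,[0,0,-0.004],[0,0,0]],[0.015,[0,0,0],[0,0,0]]]'

```text
time_s: 10.18
ee_pos: [0.5855, -0.0026, 0.145]
ee_rot: [2.043, 1.57, -2.831]
wrist_force: [1.8, -3.0, -2.1]
opening: 0.0225
```

servo_tool --commands '[[0.015,[0,0,-0.008],[0,0,0]],[0.015,[0,0,-0.008],[0,0,0]],[0.015,[0,0,-0.008],[0,0,0]],[0.015,[0,0,0],[0,0,0]]]'

```text
time_s: 10.52
ee_pos: [0.5845, -0.0021, 0.1193]
ee_rot: [1.708, 1.567, 3.118]
wrist_force: [0.7, -2.8, -4.1]
opening: 0.0227
```

servo_tool --commands '[[0.015,[0,0,-0.004],[0,0,0]],[0.03,[0,0,0],[0,0,0]],[0.05,[0,0,0],[0,0,0]],[0.085,[0,0,0],[0,0,0]],[0.085,[0,0,0],[0,0,0]]]'

```text
time_s: 10.93
ee_pos: [0.586, -0.0016, 0.1183]
ee_rot: [-0.741, 1.569, 0.67]
wrist_force: [-0.2, 0.8, 0.1]
opening: 0.0654
```

servo_tool --commands '[[0.085,[0,0,0.005],[0,0,0]],[0.085,[0,0,0.03],[0,0,0]],[0.085,[0,0,0.03],[0,0,0]],[0.085,[0,0,0.03],[0,0,0]],[0.085,[0,0,0.02],[0,0,0]]]'

```text
time_s: 11.35
ee_pos: [0.5865, -0.0022, 0.2371]
ee_rot: [-1.341, 1.566, 0.07]
wrist_force: [-0.3, -0.1, 0.6]
opening: 0.085
```

```bash
python3 - <<'E'
from h import *
print(jaw())
d=snapshot('side'); cv2.imwrite('pics/s7.png',cv2.resize(d['img'][160:410,180:440],None,fx=3,fy=2.4,interpolation=cv2.INTER_CUBIC))
E
```

```text
(11.35, array([ 0.5865, -0.0022,  0.2371]), 'down', array([ 0.005,  0.   , -1.   ]), 'jaw', np.float64(80.82), 'j6', np.float64(-1.99), 'F', array([-0.3, -0.1,  0.6]), 'M', array([ 0.  , -0.11,  0.02]), 'op', 0.085)
```

View pics/s7.png

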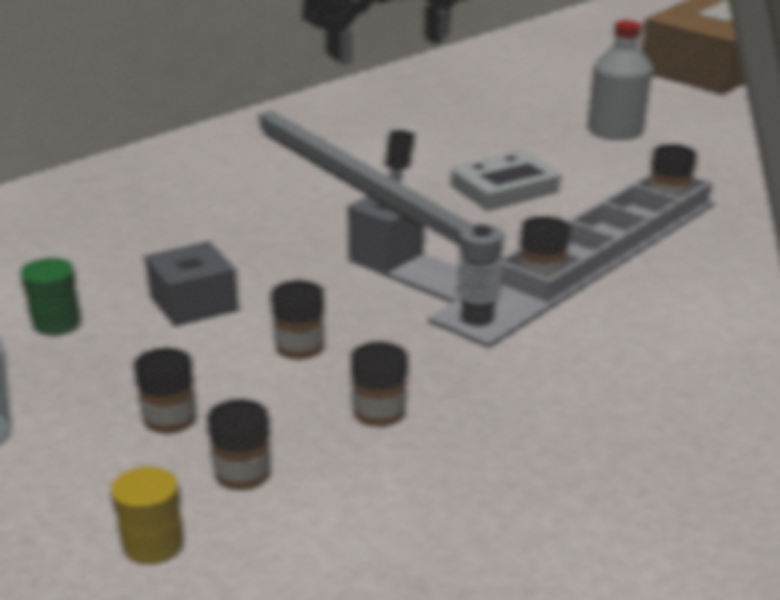

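The bar is pinned open: the pin stands in the pillar hole at crop (398,150), the stand is empty, and there are 4 jars on the bench. Next I'll measure the jars precisely from their caps while turning the wrist.

```bash
cat >> h.py <<'E'
from scipy.optimize import fsolve
def sil(s,x,y,z0,z1,r):
    a=np.linspace(0,2*np.pi,40); pts=np.array([proj(s,(x+r*np.cos(t),y+r*np.sin(t),z)) for z in (z0,z1) for t in a])
    h=cv2.convexHull(pts[:,::-1].astype(np.float32)); m=cv2.moments(h); return np.array([m['m01'],m['m10']])/m['m00'],m['m00']
def caps(s,z0=.048,thr=48):
    g=s['img'].max(2); b=(g<thr).astype(np.uint8)
    n,l,st,c=cv2.connectedComponentsWithStats(b); out=[]
    for i in range(1,n):
        if 150<st[i,4]<700 and 155<c[i][0]<480 and 230<c[i][1]<330:
            q=c[i][::-1]; x0=ray(s,q,z0+.012)[:2]
            xy=fsolve(lambda v:sil(s,v[0],v[1],z0,z0+.024,.022)[0]-q,x0); out.append((xy.round(4).tolist(),int(st[i,4]),round(sil(s,*xy,z0,z0+.024,.022)[1])))
    return out
E
python3 - <<'E'
from h import *
s=snapshot('top')
for c in caps(s): print('bench',c)
for c in caps(s,.056): print('rack',c)
E
```

```text
bench ([0.5181, 0.1542], 301, 332)
bench ([0.4829, -0.2837], 342, 355)
bench ([0.4576, -0.0714], 287, 315)
rack ([0.5175, 0.153], 301, 336)
rack ([0.4825, -0.2818], 342, 360)
rack ([0.4574, -0.071], 287, 319)h.py:24: RuntimeWarning: The iteration is not making good progress, as measured by the 
 improvement from the last ten iterations.
  xy=fsolve(lambda v:sil(s,v[0],v[1],z0,z0+.024,.022)[0]-q,x0); out.append((xy.round(4).tolist(),int(st[i,4]),round(sil(s,*xy,z0,z0+.024,.022)[1])))
```

```bash
python3 - 2>/dev/null <<'E'
from h import *
s=snapshot('top')
for t in (35,40,44,60): print(t,[c for c in caps(s,thr=t) if c[0][1]>.1])
g=s['img'].max(2); print(g[297:311:2,178:200:2]); print(g[255:268:2,180:202:2])
E
```

```text
35 [([0.5184, 0.1545], 276, 332)]
40 [([0.5183, 0.1544], 287, 332)]
44 [([0.5182, 0.1543], 293, 332)]
60 [([0.5179, 0.1531], 321, 331)]
[[150 150 150 151 153 152 155 155 152 153 155]
 [149 149 152 151 150 153 154 155 156 155 156]
 [150 153 150 152 152 152 154 157 159 152 154]
 [150 150 152 153 151 154 152 154 157 154 156]
 [149 151 150 150 155 154 153 154 154 153 154]
 [149 152 150 150 153 153 155 155 155 155 157]
 [150 150 152 152 153 155 154 155 155 155 155]]
[[153 155 152 154 156 152 154 153 154 151 151]
 [152 152 153 152 155 155 153 153 152 152 152]
 [153 153 153 155 154 155 154 153 152 153 151]
 [153 153 152 154 154 154 154 154 154 151 151]
 [154 154 153 154 154 154 155 153 153 152 147]
 [151 155 153 155 154 154 152 152 151 152 152]
 [154 153 153 155 156 156 154 154 153 150 151]]
```

servo_tool --commands '[[0.085,[-0.0043,0.0095,0],[0,0,6.6]],[0.085,[-0.0043,0.0095,0],[0,0,6.6]],[0.085,[-0.0043,0.0095,0],[0,0,6.6]],[0.085,[-0.0043,0.0095,0],[0,0,6.6]],[0.085,[-0.0043,0.0095,0],[0,0,6.6]]]'

```text
time_s: 11.92
ee_pos: [0.5633, 0.0458, 0.2318]
ee_rot: [1.158, 1.569, -3.133]
wrist_force: [0.8, 1.0, 0.1]
opening: 0.0849
```

servo_tool --commands '[[0.085,[-0.0043,0.0095,0],[0,0,6.6]],[0.085,[-0.0043,0.0095,0],[0,0,6.6]],[0.085,[-0.0043,0.0095,0],[0,0,6.6]],[0.085,[-0.0043,0.0095,0],[0,0,6.6]],[0.085,[-0.0043,0.0095,0],[0,0,6.6]]]'

```text
time_s: 12.33
ee_pos: [0.5418, 0.0933, 0.2319]
ee_rot: [0.696, 1.569, -3.02]
wrist_force: [-0.5, -0.0, 0.8]
opening: 0.0848
```

servo_tool --commands '[[0.085,[-0.0043,0.0095,0],[0,0,6.6]],[0.085,[-0.0043,0.0095,0],[0,0,6.6]],[0.085,[-0.0043,0.0095,0],[0,0,6.6]],[0.085,[-0.0043,0.0095,0],[0,0,6.6]],[0.085,[-0.0043,0.0095,0],[0,0,6.6]]]'

```text
time_s: 12.75
ee_pos: [0.5203, 0.1408, 0.2319]
ee_rot: [0.196, 1.569, -2.944]
wrist_force: [-0.4, 0.2, -1.5]
opening: 0.0845
```

servo_tool --commands '[[0.085,[-0.0043,0.0095,0],[0,0,6.6]],[0.085,[0,0,0],[0,0,0]],[0.085,[0,0,0],[0,0,0]],[0.085,[0,0,0],[0,0,0]]]'

```text
time_s: 13.08
ee_pos: [0.5167, 0.1495, 0.2324]
ee_rot: [0.374, 1.57, -2.658]
wrist_force: [-0.4, -0.5, 0.2]
opening: 0.0851
```

```bash
python3 - <<'E'
from h import *
print(jaw())
E
```

```text
(13.0833, array([0.5167, 0.1495, 0.2324]), 'down', array([-0.001, -0.   , -1.   ]), 'jaw', np.float64(-173.74), 'j6', np.float64(-0.46), 'F', array([-0.4, -0.5,  0.2]), 'M', array([-0.01, -0.01,  0.01]), 'op', 0.0851)
```

```bash
python3 - <<'E'
from h import *
s=snapshot('top'); a=cv2.resize(s['img'],(400,300),interpolation=cv2.INTER_AREA); d=snapshot('side'); cv2.imwrite('pics/t8.png',np.hstack([a,cv2.resize(d['img'],(400,300),interpolation=cv2.INTER_AREA)]))
E
```

```text
(no output)
```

View pics/t8.png

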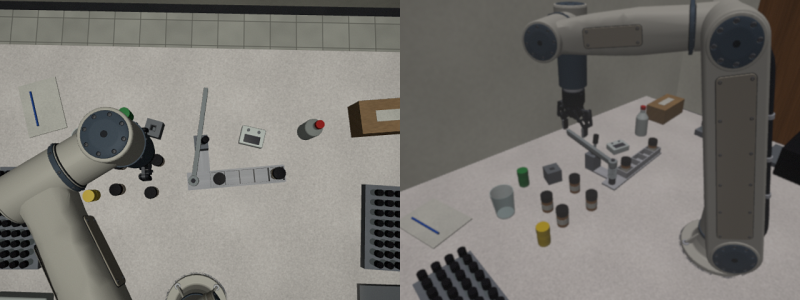

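The top view is blocked by the arm over the left jars. The side view shows all four standing, so I'll take jar A at (0.518, 0.153).

servo_tool --commands '[[0.085,[0.001,0.0035,-0.034],[0,0,0]],[0.085,[0,0,-0.034],[0,0,0]],[0.085,[0,0,-0.034],[0,0,0]],[0.085,[0,0,-0.034],[0,0,0]],[0.085,[0,0,-0.034],[0,0,0]]]' --squeeze 35

```text
time_s: 13.6
ee_pos: [0.5178, 0.1528, 0.0615]
ee_rot: [-2.708, 1.57, 0.543]
wrist_force: [0.3, 0.1, 0.2]
opening: 0.0847
```

servo_tool --commands '[[0.085,[0,0,-0.032],[0,0,0]],[0.06,[0,0,0],[0,0,0]],[0.035,[0,0,0],[0,0,0]],[0.035,[0,0,0],[0,0,0]],[0.035,[0,0,0],[0,0,0]]]'

```text
time_s: 14.02
ee_pos: [0.5199, 0.1541, 0.0336]
ee_rot: [-2.865, 1.566, 0.388]
wrist_force: [0.0, 0.1, 0.6]
opening: 0.0431
```

servo_tool --commands '[[0.035,[0,0,0],[0,0,0]],[0.035,[0,0,0.02],[0,0,0]],[0.035,[0,0,0.03],[0,0,0]],[0.035,[0,0,0],[0,0,0]]]'

```text
time_s: 14.35
ee_pos: [0.5215, 0.1547, 0.0875]
ee_rot: [-2.889, 1.56, 0.365]
wrist_force: [1.9, 0.4, -0.2]
opening: 0.0428
```

```bash
python3 - <<'E'
from h import *
print(jaw())
d=snapshot('side');e=observe()['ee_pos']
q=proj(d,(e[0],e[1],e[2]-.03+.036)); r,c=int(q[0]),int(q[1]); print(r,c)
cv2.imwrite('pics/s9.png',cv2.resize(d['img'][r-60:r+60,c-65:c+65],None,fx=5,fy=5,interpolation=cv2.INTER_CUBIC))
E
```

```text
(14.35, array([0.5215, 0.1547, 0.0875]), 'down', array([ 0.01 ,  0.004, -1.   ]), 'jaw', np.float64(-173.54), 'j6', np.float64(-0.47), 'F', array([ 1.9,  0.4, -0.2]), 'M', array([ 0.1 , -0.26,  0.01]), 'op', 0.0428)
273 278
```

View pics/s9.png

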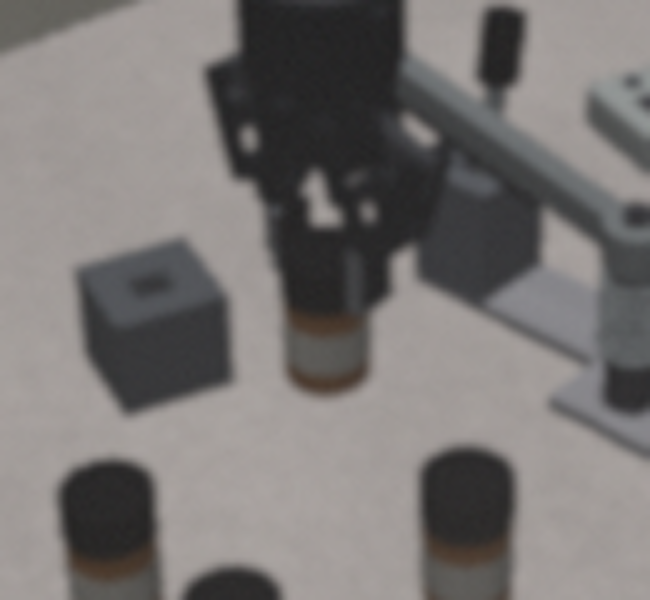

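Jar A is held (opening 42.8 mm). Carrying it to pocket 2.

servo_tool --commands '[[0.035,[0,0,0.03],[0,0,0]],[0.035,[0,0,0.035],[0,0,0]],[0.035,[0,0,0.035],[0,0,0]],[0.035,[-0.0055,-0.0277,0],[0,0,0]],[0.035,[-0.0055,-0.0277,0],[0,0,0]]]'

```text
time_s: 14.82
ee_pos: [0.5078, 0.0988, 0.1831]
ee_rot: [-2.701, 1.566, 0.555]
wrist_force: [0.4, -0.4, -3.3]
opening: 0.0428
```

servo_tool --commands '[[0.035,[-0.0055,-0.0277,0],[0,0,0]],[0.035,[-0.0055,-0.0277,0],[0,0,0]],[0.035,[-0.0055,-0.0277,0],[0,0,0]],[0.035,[-0.0055,-0.0277,0],[0,0,0]],[0.035,[-0.0055,-0.0277,0],[0,0,0]]]'

```text
time_s: 15.23
ee_pos: [0.4784, -0.0416, 0.1808]
ee_rot: [-1.414, 1.57, 1.839]
wrist_force: [-0.9, 0.4, -1.3]
opening: 0.043
```

servo_tool --commands '[[0.035,[-0.0055,-0.0277,0],[0,0,0]],[0.035,[-0.0055,-0.0277,0],[0,0,0]],[0.035,[-0.0055,-0.0277,0],[0,0,0]],[0.035,[0,0,0],[0,0,0]],[0.035,[0,0,0],[0,0,0]]]'

```text
time_s: 15.65
ee_pos: [0.4621, -0.1246, 0.1807]
ee_rot: [-1.231, 1.57, 2.019]
wrist_force: [-0.2, -0.3, -1.5]
opening: 0.0429
```

```bash
python3 - 2>/dev/null <<'E'
from h import *
print(jaw())
s=snapshot('top')
for c in caps(s): print(c)
E
```

```text
(15.65, array([ 0.4621, -0.1246,  0.1807]), 'down', array([-0.   ,  0.001, -1.   ]), 'jaw', np.float64(-173.76), 'j6', np.float64(0.04), 'F', array([-0.2, -0.3, -1.5]), 'M', array([ 0.06,  0.05, -0.04]), 'op', 0.0429)
([0.5025, 0.2939], 325, 355)
([0.409, 0.2961], 341, 364)
```

servo_tool --commands '[[0.035,[0.0005,0.0005,-0.033],[0,0,0]],[0.035,[0,0,-0.033],[0,0,0]],[0.035,[0,0,-0.033],[0,0,0]],[0.035,[0,0,-0.02],[0,0,0]],[0.035,[0,0,-0.012],[0,0,0]]]'

```text
time_s: 16.12
ee_pos: [0.4614, -0.1219, 0.0469]
ee_rot: [-0.284, 1.566, 2.97]
wrist_force: [0.4, 0.1, -2.1]
opening: 0.0428
```

servo_tool --commands '[[0.035,[0,0,-0.006],[0,0,0]],[0.035,[0,0,0],[0,0,0]]]'

```text
time_s: 16.28
ee_pos: [0.463, -0.1224, 0.043]
ee_rot: [-0.109, 1.569, -3.137]
wrist_force: [-0.5, -0.1, -1.2]
opening: 0.0427
```

servo_tool --commands '[[0.035,[0,0,-0.003],[0,0,0]],[0.055,[0,0,0],[0,0,0]],[0.085,[0,0,0],[0,0,0]],[0.085,[0,0,0],[0,0,0]],[0.085,[0,0,0],[0,0,0]]]'

```text
time_s: 16.7
ee_pos: [0.4639, -0.1232, 0.0416]
ee_rot: [3.009, 1.569, -0.021]
wrist_force: [-0.3, 0.5, 0.5]
opening: 0.0851
```

servo_tool --commands '[[0.085,[0,0,0.02],[0,0,0]],[0.085,[0,0,0.035],[0,0,0]],[0.085,[0,0,0.035],[0,0,0]],[0.085,[0,0,0.035],[0,0,0]],[0.085,[0,0,0.02],[0,0,0]]]'

```text
time_s: 17.12
ee_pos: [0.4648, -0.1237, 0.1906]
ee_rot: [2.854, 1.564, -0.176]
wrist_force: [0.9, -0.3, 0.6]
opening: 0.0846
```

```bash
python3 - 2>/dev/null <<'E'
from h import *
print(jaw())
s=snapshot('top')
for t in (48,60): print([c for c in caps(s,thr=t)])
snapshot('side')
S=snapshot('side')
for d in masks_of('side','jar1')[:9]: print(round(d['score'],2),np.round(d['box'],1))
for d in landmark_of('side','jar1')[:9]: print(round(d['score'],2),ray(S,d['point'],0).round(3))
E
```

```text
(17.1167, array([ 0.4648, -0.1237,  0.1906]), 'down', array([ 0.006, -0.001, -1.   ]), 'jaw', np.float64(-173.58), 'j6', np.float64(0.04), 'F', array([ 0.9, -0.3,  0.6]), 'M', array([ 0.  , -0.16,  0.03]), 'op', 0.0846)
[([0.5025, 0.294], 324, 355), ([0.4092, 0.2963], 338, 364)]
[([0.5447, -0.0218], 163, 316), ([0.4275, -0.0383], 225, 312), ([0.5019, 0.2909], 373, 355), ([0.4096, 0.2937], 388, 363)]
0.9 [236.9 322.2  21.9  35.5]
0.8 [306.6 321.   21.1  35.7]
0.77 [229.8 374.3  28.8  40.8]
0.73 [198.1 283.   20.7  30.2]
0.7 [373.8 255.4  19.3  24. ]
0.69 [259.6 346.1  16.8  40.7]
0.65 [404.4 229.8  15.2  21.9]
0.58 [362.1 262.4  20.3  20.7]
0.9 [0.695 0.274 0.   ]
0.89 [ 0.457 -0.07   0.   ]
0.78 [0.398 0.172 0.   ]
0.77 [0.502 0.296 0.   ]
0.67 [0.383 0.389 0.   ]
0.64 [ 0.467 -0.13   0.   ]
0.57 [0.408 0.296 0.   ]
0.56 [ 0.488 -0.293  0.   ]
```

```bash
python3 - 2>/dev/null <<'E'
from h import *
s=snapshot('top'); s['img']=cv2.imread('pics/top0.png')
for t in (48,60): print([c for c in caps(s,thr=t) if c[0][1]>.1])
E
```

```text
[([0.5182, 0.1541], 304, 332), ([0.5025, 0.2938], 329, 355), ([0.4093, 0.2947], 362, 364), ([0.4021, 0.1708], 322, 343)]
[([0.5177, 0.1532], 328, 331), ([0.5019, 0.2909], 378, 355), ([0.4096, 0.2935], 392, 363), ([0.4023, 0.1705], 340, 343)]
```

servo_tool --commands '[[0.085,[-0.0061,0.0293,0],[0,0,0]],[0.085,[-0.0061,0.0293,0],[0,0,0]],[0.085,[-0.0061,0.0293,0],[0,0,0]],[0.085,[-0.0061,0.0293,0],[0,0,0]],[0.085,[-0.0061,0.0293,0],[0,0,0]]]'

```text
time_s: 17.83
ee_pos: [0.4316, 0.0242, 0.1847]
ee_rot: [0.244, 1.568, -2.787]
wrist_force: [0.5, -0.6, -0.2]
opening: 0.0849
```

servo_tool --commands '[[0.085,[-0.0061,0.0293,0],[0,0,0]],[0.085,[-0.0061,0.0293,0],[0,0,0]],[0.085,[-0.0061,0.0293,0],[0,0,0]],[0.085,[-0.0061,0.0293,0],[0,0,0]],[0.085,[-0.0061,0.0293,0],[0,0,0]]]'

```text
time_s: 18.25
ee_pos: [0.4012, 0.1707, 0.1848]
ee_rot: [0.586, 1.569, -2.444]
wrist_force: [0.6, 0.5, -0.1]
opening: 0.0849
```

servo_tool --commands '[[0.085,[0,0,0],[0,0,0]],[0.085,[0,0,0],[0,0,0]]]'

```text
time_s: 18.42
ee_pos: [0.4015, 0.1706, 0.1846]
ee_rot: [0.575, 1.568, -2.452]
wrist_force: [0.5, -0.3, -0.2]
opening: 0.0849
```

servo_tool --commands '[[0.085,[0.0005,0,-0.034],[0,0,0]],[0.085,[0,0,-0.034],[0,0,0]],[0.085,[0,0,-0.034],[0,0,0]],[0.085,[0,0,-0.034],[0,0,0]],[0.085,[0,0,-0.0175],[0,0,0]]]'

```text
time_s: 18.83
ee_pos: [0.4004, 0.1669, 0.0283]
ee_rot: [0.503, 1.564, -2.529]
wrist_force: [-1.0, -0.4, -1.1]
opening: 0.0848
```

servo_tool --commands '[[0.06,[0,0,0],[0,0,0]],[0.035,[0,0,0],[0,0,0]],[0.035,[0,0,0],[0,0,0]],[0.035,[0,0,0],[0,0,0]],[0.035,[0,0,0],[0,0,0]]]'

```text
time_s: 19.25
ee_pos: [0.404, 0.1703, 0.0341]
ee_rot: [-2.699, 1.568, 0.555]
wrist_force: [0.2, -1.7, 4.7]
opening: 0.0431
```

servo_tool --commands '[[0.035,[0,0,0.02],[0,0,0]],[0.035,[0,0,0.03],[0,0,0]],[0.035,[0,0,0.035],[0,0,0]],[0.035,[0,0,0.035],[0,0,0]],[0.035,[0,0,0.03],[0,0,0]]]'

```text
time_s: 19.67
ee_pos: [0.4029, 0.1698, 0.1854]
ee_rot: [-2.52, 1.568, 0.733]
wrist_force: [0.3, 1.1, -1.9]
opening: 0.0424
```

```bash
cat >> h.py <<'E'
def heldcheck():
    S=snapshot('side'); e=observe()['ee_pos']; q=proj(S,(e[0],e[1],e[2]-.031+.036)); print('pred centre',np.round(q,1))
    for d in masks_of('side','jar1')[:10]: 
        b=d['box']
        if abs(b[0]-q[1])<25 and abs(b[1]-q[0])<40: print(round(d['score'],2),np.round(b,1))
E
python3 -c "
from h import *
print(jaw()); heldcheck()"
```

```text
(19.6667, array([0.4029, 0.1698, 0.1854]), 'down', array([ 0.002,  0.002, -1.   ]), 'jaw', np.float64(-173.59), 'j6', np.float64(-0.65), 'F', array([ 0.3,  1.1, -1.9]), 'M', array([ 0.1 , -0.16, -0.01]), 'op', 0.0424)
pred centre [259.8 305.2]
0.6 [307.5 265.3  23.   37.6]
```

servo_tool --commands '[[0.035,[0.0055,-0.029,0],[0,0,0]],[0.035,[0.0055,-0.029,0],[0,0,0]],[0.035,[0.0055,-0.029,0],[0,0,0]],[0.035,[0.0055,-0.029,0],[0,0,0]],[0.035,[0.0055,-0.029,0],[0,0,0]]]'

```text
time_s: 20.18
ee_pos: [0.4299, 0.0236, 0.1822]
ee_rot: [-1.653, 1.57, 1.601]
wrist_force: [0.0, 0.5, -1.4]
opening: 0.0427
```

servo_tool --commands '[[0.035,[0.0055,-0.029,0],[0,0,0]],[0.035,[0.0055,-0.029,0],[0,0,0]],[0.035,[0.0055,-0.029,0],[0,0,0]],[0.035,[0.0055,-0.029,0],[0,0,0]],[0.035,[0.0055,-0.029,0],[0,0,0]]]'

```text
time_s: 20.6
ee_pos: [0.4575, -0.1215, 0.1822]
ee_rot: [-1.69, 1.57, 1.563]
wrist_force: [1.3, 0.8, -1.5]
opening: 0.0432
```

servo_tool --commands '[[0.035,[0.0055,-0.029,0],[0,0,0]],[0.035,[0.0055,-0.029,0],[0,0,0]],[0.035,[0,0,0],[0,0,0]],[0.035,[0,0,0],[0,0,0]],[0.035,[0,0,0],[0,0,0]]]'

```text
time_s: 21.02
ee_pos: [0.4684, -0.1779, 0.182]
ee_rot: [-1.002, 1.57, 2.25]
wrist_force: [0.3, 1.0, -1.0]
opening: 0.043
```

```bash
python3 -c "
from h import *
print(jaw()); heldcheck()"
```

```text
(21.0167, array([ 0.4684, -0.1779,  0.182 ]), 'down', array([-0.001,  0.001, -1.   ]), 'jaw', np.float64(-173.64), 'j6', np.float64(0.16), 'F', array([ 0.3,  1. , -1. ]), 'M', array([ 0.08,  0.01, -0.06]), 'op', 0.043)
pred centre [202.1 388.3]
0.79 [406.  231.   17.   24.8]
0.58 [388.8 203.4  22.3  31.3]
```

servo_tool --commands '[[0.035,[0,0.0005,-0.033],[0,0,0]],[0.035,[0,0,-0.033],[0,0,0]],[0.035,[0,0,-0.033],[0,0,0]],[0.035,[0,0,-0.02],[0,0,0]],[0.035,[0,0,-0.012],[0,0,0]]]'

```text
time_s: 21.53
ee_pos: [0.4677, -0.1763, 0.0491]
ee_rot: [-0.413, 1.568, 2.842]
wrist_force: [-0.3, 0.2, -1.5]
opening: 0.0429
```

servo_tool --commands '[[0.035,[0,0,-0.007],[0,0,0]],[0.035,[0,0,0],[0,0,0]]]'

```text
time_s: 21.7
ee_pos: [0.4682, -0.1769, 0.0435]
ee_rot: [-0.246, 1.569, 3.008]
wrist_force: [0.7, -0.3, -1.8]
opening: 0.0431
```

servo_tool --commands '[[0.035,[0,0,-0.0035],[0,0,0]],[0.055,[0,0,0],[0,0,0]],[0.085,[0,0,0],[0,0,0]],[0.085,[0,0,0],[0,0,0]],[0.085,[0,0,0],[0,0,0]]]'

```text
time_s: 22.12
ee_pos: [0.4693, -0.1777, 0.0415]
ee_rot: [2.941, 1.569, -0.088]
wrist_force: [-0.4, -0.8, -0.4]
opening: 0.0849
```

servo_tool --commands '[[0.085,[0,0,0.02],[0,0,0]],[0.085,[0,0,0.035],[0,0,0]],[0.085,[0,0,0.035],[0,0,0]],[0.085,[0,0,0.035],[0,0,0]],[0.085,[0,0,0.02],[0,0,0]]]'

```text
time_s: 22.53
ee_pos: [0.4702, -0.1784, 0.1906]
ee_rot: [2.735, 1.565, -0.294]
wrist_force: [0.5, -0.8, 0.4]
opening: 0.085
```

```bash
python3 - 2>/dev/null <<'E'
from h import *
print(jaw())
s=snapshot('top')
for t in (48,60): print([c for c in caps(s,thr=t)])
S=snapshot('side')
for d in landmark_of('side','jar1')[:9]: print(round(d['score'],2),ray(S,d['point'],0).round(3))
E
```

```text
(22.5333, array([ 0.4702, -0.1784,  0.1906]), 'down', array([ 0.006, -0.002, -1.   ]), 'jaw', np.float64(-173.58), 'j6', np.float64(0.16), 'F', array([ 0.5, -0.8,  0.4]), 'M', array([-0.05, -0.09,  0.03]), 'op', 0.085)
[([0.5025, 0.2941], 323, 355), ([0.4091, 0.2966], 337, 364)]
[([0.5019, 0.291], 372, 355), ([0.4095, 0.2937], 386, 363)]
0.97 [ 0.511  0.295 -0.   ]
0.83 [0.677 0.277 0.   ]
0.72 [0.386 0.388 0.   ]
0.71 [ 0.468 -0.176  0.   ]
0.64 [ 0.472 -0.135  0.   ]
0.56 [ 0.452 -0.058  0.   ]
0.54 [ 0.497 -0.301  0.   ]
```

Jars B and C are unmoved. Going to B at (0.502, 0.292).

servo_tool --commands '[[0.085,[0.0023,0.0313,0],[0,0,0]],[0.085,[0.0023,0.0313,0],[0,0,0]],[0.085,[0.0023,0.0313,0],[0,0,0]],[0.085,[0.0023,0.0313,0],[0,0,0]],[0.085,[0.0023,0.0313,0],[0,0,0]]]'

```text
time_s: 23.1
ee_pos: [0.4794, -0.0199, 0.1847]
ee_rot: [-0.045, 1.569, -3.075]
wrist_force: [0.9, -0.2, 0.6]
opening: 0.0853
```

servo_tool --commands '[[0.085,[0.0023,0.0313,0],[0,0,0]],[0.085,[0.0023,0.0313,0],[0,0,0]],[0.085,[0.0023,0.0313,0],[0,0,0]],[0.085,[0.0023,0.0313,0],[0,0,0]],[0.085,[0.0023,0.0313,0],[0,0,0]]]'

```text
time_s: 23.52
ee_pos: [0.491, 0.1366, 0.1847]
ee_rot: [0.256, 1.569, -2.774]
wrist_force: [0.3, -0.6, -0.2]
opening: 0.0849
```

servo_tool --commands '[[0.085,[0.0023,0.0313,0],[0,0,0]],[0.085,[0.0023,0.0313,0],[0,0,0]],[0.085,[0.0023,0.0313,0],[0,0,0]],[0.085,[0.0023,0.0313,0],[0,0,0]],[0.085,[0.0023,0.0313,0],[0,0,0]]]'

```text
time_s: 23.93
ee_pos: [0.5026, 0.293, 0.1844]
ee_rot: [0.507, 1.568, -2.523]
wrist_force: [0.7, -0.3, 0.0]
opening: 0.0848
```

servo_tool --commands '[[0.085,[0,0,0],[0,0,0]],[0.085,[0,0,0],[0,0,0]],[0.085,[0,0,0],[0,0,0]]]'

```text
time_s: 24.18
ee_pos: [0.5028, 0.2913, 0.1847]
ee_rot: [0.613, 1.568, -2.417]
wrist_force: [0.0, -0.2, -0.3]
opening: 0.0852
```

```bash
python3 -c "
from h import *
print(jaw())
S=snapshot('side')
for d in masks_of('side','jar1')[:8]: print(round(d['score'],2),np.round(d['box'],1))
for x in ((.502,.292,.036),(.4094,.2945,.036)): print(np.round(proj(S,x),1))"
```

```text
(24.1833, array([0.5028, 0.2913, 0.1847]), 'down', array([-0.002, -0.002, -1.   ]), 'jaw', np.float64(-173.58), 'j6', np.float64(-0.68), 'F', array([ 0. , -0.2, -0.3]), 'M', array([-0.08, -0.  , -0.  ]), 'op', 0.0852)
0.9 [259.4 345.6  21.1  40.6]
0.83 [229.6 374.1  27.   45.6]
0.77 [384.9 245.8  18.7  19.1]
0.7 [198.1 283.4  23.7  34.9]
0.69 [372.6 253.4  15.7  24.5]
0.67 [238.7 321.9  21.   33.5]
0.61 [403.8 230.3  16.4  23.2]
0.54 [361.5 262.2  17.3  21. ]
[321.5 236.8]
[343.6 261.3]
```

servo_tool --commands '[[0.085,[0,0.0005,-0.034],[0,0,0]],[0.085,[0,0,-0.034],[0,0,0]],[0.08,[0,0,-0.034],[0,0,0]],[0.08,[0,0,-0.034],[0,0,0]],[0.08,[0,0,-0.0175],[0,0,0]]]'

```text
time_s: 24.7
ee_pos: [0.5012, 0.2896, 0.0285]
ee_rot: [0.454, 1.565, -2.579]
wrist_force: [0.1, -1.5, -1.0]
opening: 0.0799
```

servo_tool --commands '[[0.06,[0,0,0],[0,0,0]],[0.035,[0,0,0],[0,0,0]],[0.035,[0,0,0],[0,0,0]],[0.035,[0,0,0],[0,0,0]],[0.035,[0,0,0],[0,0,0]]]'

```text
time_s: 25.12
ee_pos: [0.5047, 0.2931, 0.0347]
ee_rot: [-2.621, 1.566, 0.633]
wrist_force: [0.5, -1.2, 4.5]
opening: 0.0427
```

servo_tool --commands '[[0.035,[0,0,0.02],[0,0,0]],[0.035,[0,0,0.03],[0,0,0]],[0.035,[0,0,0.035],[0,0,0]],[0.035,[0,0,0.035],[0,0,0]],[0.035,[0,0,0.03],[0,0,0]]]'

```text
time_s: 25.53
ee_pos: [0.5035, 0.2924, 0.1857]
ee_rot: [-2.532, 1.568, 0.721]
wrist_force: [0.6, 0.5, -0.4]
opening: 0.0427
```

```bash
python3 -c "
from h import *
print(jaw()); heldcheck()"
```

```text
(25.5333, array([0.5035, 0.2924, 0.1857]), 'down', array([ 0.002,  0.002, -1.   ]), 'jaw', np.float64(-173.59), 'j6', np.float64(-0.68), 'F', array([ 0.6,  0.5, -0.4]), 'M', array([ 0.12, -0.12,  0.  ]), 'op', 0.0427)
pred centre [261.6 228.8]
0.84 [230.1 267.1  26.3  40.6]
```

servo_tool --commands '[[0.035,[-0.0017,-0.0307,0],[0,0,0]],[0.035,[-0.0017,-0.0307,0],[0,0,0]],[0.035,[-0.0017,-0.0307,0],[0,0,0]],[0.035,[-0.0017,-0.0307,0],[0,0,0]],[0.035,[-0.0017,-0.0307,0],[0,0,0]]]'

```text
time_s: 26.05
ee_pos: [0.4941, 0.1375, 0.1822]
ee_rot: [-1.109, 1.57, 2.144]
wrist_force: [0.1, -1.2, -1.6]
opening: 0.0428
```

servo_tool --commands '[[0.035,[-0.0017,-0.0307,0],[0,0,0]],[0.035,[-0.0017,-0.0307,0],[0,0,0]],[0.035,[-0.0017,-0.0307,0],[0,0,0]],[0.035,[-0.0017,-0.0307,0],[0,0,0]],[0.035,[-0.0017,-0.0307,0],[0,0,0]]]'

```text
time_s: 26.47
ee_pos: [0.4856, -0.016, 0.1824]
ee_rot: [-1.811, 1.57, 1.443]
wrist_force: [0.4, 0.1, -1.5]
opening: 0.0427
```

servo_tool --commands '[[0.035,[-0.0017,-0.0307,0],[0,0,0]],[0.035,[-0.0017,-0.0307,0],[0,0,0]],[0.035,[-0.0017,-0.0307,0],[0,0,0]],[0.035,[-0.0017,-0.0307,0],[0,0,0]],[0.035,[-0.0017,-0.0307,0],[0,0,0]]]'

```text
time_s: 26.88
ee_pos: [0.4772, -0.1694, 0.1823]
ee_rot: [-2.078, 1.57, 1.175]
wrist_force: [1.5, 0.5, -2.3]
opening: 0.0432
```

servo_tool --commands '[[0.035,[-0.0017,-0.0307,0],[0,0,0]],[0.035,[-0.0017,-0.0307,0],[0,0,0]],[0.035,[0,0,0],[0,0,0]],[0.035,[0,0,0],[0,0,0]],[0.035,[0,0,0],[0,0,0]]]'

```text
time_s: 27.3
ee_pos: [0.4741, -0.2293, 0.1821]
ee_rot: [-1.313, 1.57, 1.94]
wrist_force: [0.4, -0.1, -1.5]
opening: 0.0427
```

```bash
python3 -c "
from h import *
print(jaw()); heldcheck()"
```

```text
(27.3, array([ 0.4741, -0.2293,  0.1821]), 'down', array([-0.   ,  0.001, -1.   ]), 'jaw', np.float64(-173.64), 'j6', np.float64(0.26), 'F', array([ 0.4, -0.1, -1.5]), 'M', array([0.07, 0.01, 0.03]), 'op', 0.0427)
pred centre [195.4 398.9]
0.82 [400.2 197.2  15.4  32.2]
0.6 [406.1 230.8  13.6  18.7]
```

servo_tool --commands '[[0.035,[0,-0.0005,-0.033],[0,0,0]],[0.035,[0,0,-0.033],[0,0,0]],[0.035,[0,0,-0.033],[0,0,0]],[0.035,[0,0,-0.02],[0,0,0]],[0.035,[0,0,-0.012],[0,0,0]]]'

```text
time_s: 27.82
ee_pos: [0.4781, -0.235, 0.0565]
ee_rot: [1.929, 1.557, -1.094]
wrist_force: [-3.7, -18.3, 36.5]
opening: 0.0424
```

servo_tool --commands '[[0.035,[0,0,-0.007],[0,0,0]],[0.035,[0,0,0],[0,0,0]]]'

```text
time_s: 27.98
ee_pos: [0.4789, -0.2358, 0.051]
ee_rot: [2.055, 1.555, -0.968]
wrist_force: [-4.5, -15.2, 23.9]
opening: 0.0431
```

Contact: 36 N upward and a push towards −y. I'll back off and look.

servo_tool --commands '[[0.035,[0,0,0.02],[0,0,0]],[0.035,[0,0,0.025],[0,0,0]],[0.035,[0,0,0.01],[0,0,0]],[0.035,[0,0,0],[0,0,0]],[0.035,[0,0,0],[0,0,0]]]'

```text
time_s: 28.4
ee_pos: [0.4747, -0.2292, 0.0991]
ee_rot: [-2.672, 1.57, 0.582]
wrist_force: [0.2, 0.3, -1.0]
opening: 0.0428
```

```bash
python3 - <<'E'
from h import *
print(jaw()); heldcheck()
d=snapshot('side'); t=snapshot('top')
a=cv2.resize(d['img'][150:300,330:450],(480,600),interpolation=cv2.INTER_CUBIC); b=cv2.resize(t['img'][180:330,300:480],(320,267),interpolation=cv2.INTER_CUBIC)
im=np.zeros((600,800,3),np.uint8); im[:,:480]=a; im[:267,480:]=b; cv2.imwrite('pics/s10.png',im)
e=observe()['ee_pos']
for X in ((e[0],e[1],e[2]-.031),(.4743,-.2308,.008),(.4743,-.2308,.036)): q=proj(d,X); print(np.round([(q[1]-330)*4,(q[0]-150)*4]))
E
```

```text
(28.4, array([ 0.4747, -0.2292,  0.0991]), 'down', array([ 0.001,  0.001, -1.   ]), 'jaw', np.float64(-173.55), 'j6', np.float64(0.27), 'F', array([ 0.2,  0.3, -1. ]), 'M', array([-0.01,  0.  , -0.05]), 'op', 0.0428)
pred centre [222.6 396. ]
0.85 [373.2 253.8  18.9  26.9]
0.62 [387.1 246.2  20.5  24.9]
0.54 [396.9 223.1  16.9  28.3]
[260. 335.]
[252. 404.]
[256. 371.]
```

View pics/s10.png

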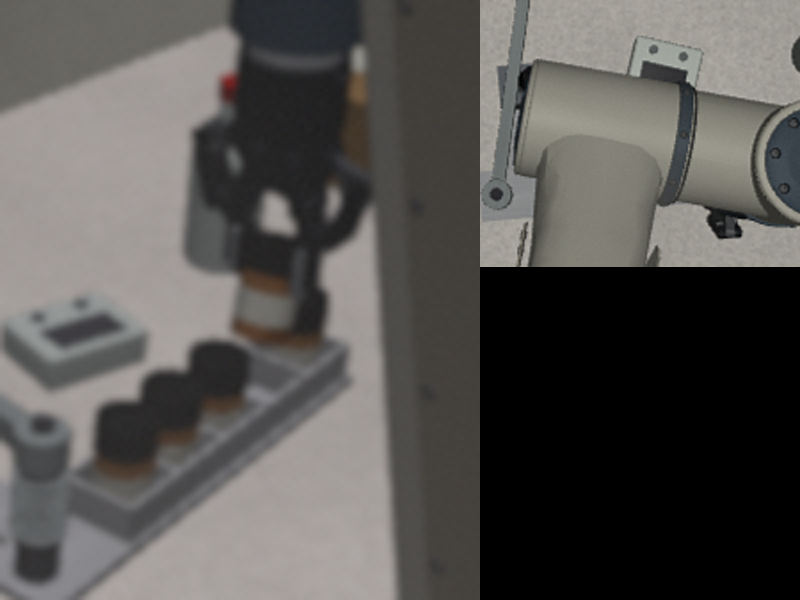

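The jar is now held tilted, with its bottom towards +y; pockets 1–3 look good. I'll stand it on clear bench on the near side of the rack and regrip it straight.

servo_tool --commands '[[0.035,[0,0,0.035],[0,0,0]],[0.035,[-0.0287,0,0.02],[0,0,0]],[0.035,[-0.0287,0,0],[0,0,0]],[0.035,[-0.0287,0,0],[0,0,0]],[0.035,[-0.0287,0,0],[0,0,0]]]'

```text
time_s: 29.02
ee_pos: [0.3581, -0.2298, 0.1536]
ee_rot: [-0.572, 1.57, 2.681]
wrist_force: [-0.1, 0.1, -1.5]
opening: 0.0432
```

servo_tool --commands '[[0.035,[0,0,-0.03],[0,0,0]],[0.035,[0,0,-0.033],[0,0,0]],[0.035,[0,0,-0.03],[0,0,0]],[0.035,[0,0,-0.017],[0,0,0]],[0.035,[0,0,0],[0,0,0]]]'

```text
time_s: 29.43
ee_pos: [0.3559, -0.2289, 0.0403]
ee_rot: [-0.441, 1.562, 2.811]
wrist_force: [-0.5, 0.4, -1.1]
opening: 0.0426
```

servo_tool --commands '[[0.035,[0,0,-0.004],[0,0,0]],[0.035,[0,0,-0.003],[0,0,0]],[0.035,[0,0,-0.003],[0,0,0]],[0.035,[0,0,0],[0,0,0]]]'

```text
time_s: 29.77
ee_pos: [0.3601, -0.2302, 0.0347]
ee_rot: [2.867, 1.57, -0.163]
wrist_force: [0.1, 0.4, -1.7]
opening: 0.043
```

servo_tool --commands '[[0.035,[0,0,-0.003],[0,0,0]],[0.035,[0,0,0],[0,0,0]],[0.035,[0,0,0],[0,0,0]]]'

```text
time_s: 30.02
ee_pos: [0.3597, -0.2301, 0.0316]
ee_rot: [2.833, 1.57, -0.197]
wrist_force: [-0.4, 0.3, -1.3]
opening: 0.043
```

servo_tool --commands '[[0.035,[0,0,-0.003],[0,0,0]],[0.035,[0,0,0],[0,0,0]],[0.06,[0,0,0],[0,0,0]],[0.085,[0,0,0],[0,0,0]],[0.085,[0,0,0],[0,0,0]]]'

```text
time_s: 30.43
ee_pos: [0.3599, -0.2302, 0.0287]
ee_rot: [2.542, 1.57, -0.487]
wrist_force: [0.1, -0.2, -0.2]
opening: 0.0769
```

servo_tool --commands '[[0.085,[0,0,0.02],[0,0,0]],[0.085,[0,0,0.035],[0,0,0]],[0.085,[0,0,0.035],[0,0,0]],[0.085,[0,0,0.035],[0,0,0]],[0.085,[0,0,0.03],[0,0,0]]]'

```text
time_s: 30.85
ee_pos: [0.3598, -0.2303, 0.1862]
ee_rot: [2.587, 1.568, -0.443]
wrist_force: [1.1, -0.6, 0.1]
opening: 0.0849
```

servo_tool --commands '[[0.085,[0,0.03,0],[0,0,0]],[0.085,[0,0.035,0],[0,0,0]],[0.085,[0,0.035,0],[0,0,0]],[0.085,[0,0.035,0],[0,0,0]],[0.085,[0,0.035,0],[0,0,0]]]'

```text
time_s: 31.27
ee_pos: [0.3593, -0.0587, 0.1838]
ee_rot: [-3.053, 1.57, 0.2]
wrist_force: [1.5, 0.4, 0.9]
opening: 0.0853
```

servo_tool --commands '[[0.085,[0,0.035,0],[0,0,0]],[0.085,[0,0.035,0],[0,0,0]],[0.085,[0,0.035,0],[0,0,0]],[0.085,[0,0,0],[0,0,0]],[0.085,[0,0,0],[0,0,0]]]'

```text
time_s: 31.68
ee_pos: [0.3596, 0.0464, 0.1836]
ee_rot: [-2.865, 1.57, 0.392]
wrist_force: [0.0, -1.0, -0.4]
opening: 0.085
```

```bash
python3 - 2>/dev/null <<'E'
from h import *
print(jaw())
t=snapshot('top'); d=snapshot('side')
g=t['img'].max(2)
for thr in (48,60):
    n,l,st,c=cv2.connectedComponentsWithStats((g<thr).astype(np.uint8))
    for i in range(1,n):
        if 150<st[i,4]<700 and 300<c[i][0]<480 and 230<c[i][1]<400:
            q=c[i][::-1]
            for z0 in (.048,.056):
                xy=fsolve(lambda v:sil(t,v[0],v[1],z0,z0+.024,.022)[0]-q,ray(t,q,.06)[:2]); print(thr,z0,xy.round(4),st[i,4],c[i].round(),round(sil(t,*xy,z0,z0+.024,.022)[1]))
a=cv2.resize(d['img'][150:300,290:450],(400,375),interpolation=cv2.INTER_CUBIC); b=cv2.resize(t['img'][200:350,300:480],(400,333),interpolation=cv2.INTER_CUBIC)
im=np.zeros((375,800,3),np.uint8); im[:,:400]=a; im[:333,400:]=b; cv2.imwrite('pics/s11.png',im)
E
```

```text
(31.6833, array([0.3596, 0.0464, 0.1836]), 'down', array([ 0.,  0., -1.]), 'jaw', np.float64(-173.35), 'j6', np.float64(-0.45), 'F', array([ 0. , -1. , -0.4]), 'M', array([-0.01,  0.03,  0.01]), 'op', 0.085)
48 0.048 [ 0.4827 -0.2837] 348 [446. 277.] 355
48 0.056 [ 0.4823 -0.2818] 348 [446. 277.] 360
48 0.048 [ 0.4576 -0.0713] 288 [351. 286.] 315
48 0.056 [ 0.4575 -0.0709] 288 [351. 286.] 319
60 0.048 [ 0.4826 -0.2826] 376 [445. 277.] 355
60 0.056 [ 0.4822 -0.2807] 376 [445. 277.] 360
60 0.048 [ 0.4619 -0.114 ] 181 [370. 284.] 323
60 0.056 [ 0.4617 -0.1133] 181 [370. 284.] 327
60 0.048 [ 0.4578 -0.0712] 301 [351. 285.] 315
60 0.056 [ 0.4576 -0.0708] 301 [351. 285.] 319
```

View pics/s11.png

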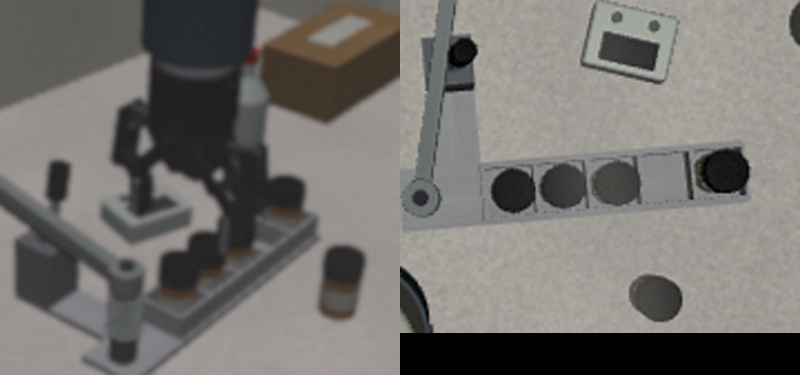

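```bash
python3 - 2>/dev/null <<'E'
from h import *
t=snapshot('top'); k=400/180
f=lambda x,y:(200+y/k,300+(x-400)/k)
print('disc',ray(t,f(661,297),.072).round(4))
for z in (.036,.008): q=proj(t,(.4743,-.2308,z)); print('p4 at',z,(q[1]-300)*k+400,(q[0]-200)*k)
for n,p in (('j1',(513,190)),('j2',(563.5,186)),('j3',(616,183)),('j5',(726,170))): print(n,ray(t,f(*p),.080).round(4))
# grey cap of bench jar: bench is bright, segment by <115
g=cv2.GaussianBlur(t['img'],(3,3),0).max(2)
roi=(g<120).astype(np.uint8); n,l,st,c=cv2.connectedComponentsWithStats(roi)
i=l[334,417]; q=c[i][::-1]; print('comp',st[i],c[i])
for z0,z1,r in ((.048,.072,.022),(0.0,.072,.0215)):
    xy=fsolve(lambda v:sil(t,v[0],v[1],z0,z1,r)[0]-q,ray(t,q,.05)[:2]); print(xy.round(4),sil(t,*xy,z0,z1,r)[1])
E
```

```text
disc [ 0.3564 -0.2191  0.072 ]
p4 at 0.036 666.7595720728299 178.31365025494293
p4 at 0.008 661.8144279139283 179.00898099082372
j1 [ 0.4574 -0.071   0.08  ]
j2 [ 0.4627 -0.1208  0.08  ]
j3 [ 0.467  -0.1726  0.08  ]
j5 [ 0.4827 -0.281   0.08  ]
comp [403 324  24  21 396] [414.88131313 333.67676768]
[ 0.3555 -0.2153] 356.32237418787554
[ 0.354  -0.2188] 406.1989730177447
```

The clear top view shows the jar standing at about (0.356, −0.218), some 11 mm off along y from where the hand let go. I'll centre it with the jaws along y, then turn 90° in place and grip along x.

servo_tool --commands '[[0.085,[-0.0003,-0.0203,0],[0,0,-6.92]],[0.085,[-0.0003,-0.0203,0],[0,0,-6.92]],[0.085,[-0.0003,-0.0203,0],[0,0,-6.92]],[0.085,[-0.0003,-0.0203,0],[0,0,-6.92]],[0.085,[-0.0003,-0.0203,0],[0,0,-6.92]]]' --squeeze 20

```text
time_s: 32.25
ee_pos: [0.3577, -0.0588, 0.1835]
ee_rot: [-2.776, 1.571, -0.135]
wrist_force: [0.7, -0.8, -0.3]
opening: 0.0853
```

servo_tool --commands '[[0.085,[-0.0003,-0.0203,0],[0,0,-6.92]],[0.085,[-0.0003,-0.0203,0],[0,0,-6.92]],[0.085,[-0.0003,-0.0203,0],[0,0,-6.92]],[0.085,[-0.0003,-0.0203,0],[0,0,-6.92]],[0.085,[-0.0003,-0.0203,0],[0,0,-6.92]]]'

```text
time_s: 32.67
ee_pos: [0.3558, -0.1604, 0.1835]
ee_rot: [-2.696, 1.571, -0.659]
wrist_force: [0.0, -0.7, 0.7]
opening: 0.0853
```

servo_tool --commands '[[0.085,[-0.0003,-0.0203,0],[0,0,-6.92]],[0.085,[-0.0003,-0.0203,0],[0,0,-6.92]],[0.085,[-0.0003,-0.0203,0],[0,0,-6.92]],[0.085,[0,0,0],[0,0,0]],[0.085,[0,0,0],[0,0,0]]]'

```text
time_s: 33.08
ee_pos: [0.3547, -0.2207, 0.1831]
ee_rot: [1.249, 1.57, 2.928]
wrist_force: [-0.7, 0.1, -0.5]
opening: 0.0851
```

```bash
python3 -c "
from h import *
print(jaw())"
```

```text
(33.0833, array([ 0.3547, -0.2207,  0.1831]), 'down', array([-0.001,  0.   , -1.   ]), 'jaw', np.float64(96.23), 'j6', np.float64(-1.28), 'F', array([-0.7,  0.1, -0.5]), 'M', array([-0.01,  0.02, -0.01]), 'op', 0.0851)
```

servo_tool --commands '[[0.085,[0.001,0.002,-0.034],[0,0,0]],[0.085,[0,0,-0.034],[0,0,0]],[0.085,[0,0,-0.034],[0,0,0]],[0.085,[0,0,-0.034],[0,0,0]],[0.085,[0,0,-0.016],[0,0,0]]]'

```text
time_s: 33.5
ee_pos: [0.3538, -0.2161, 0.028]
ee_rot: [1.032, 1.566, 2.715]
wrist_force: [-0.5, 1.3, 0.1]
opening: 0.0853
```

servo_tool --commands '[[0.06,[0,0,0],[0,0,0]],[0.04,[0,0,0],[0,0,0]],[0.04,[0,0,0],[0,0,0]],[0.04,[0,0,0],[0,0,0]],[0.04,[0,0,0],[0,0,0]]]'

```text
time_s: 33.92
ee_pos: [0.3583, -0.2173, 0.033]
ee_rot: [-1.908, 1.567, -0.224]
wrist_force: [0.7, 1.5, 1.8]
opening: 0.0402
```

servo_tool --commands '[[0.06,[0,0,0],[0,0,0]],[0.085,[0,0,0],[0,0,0]],[0.085,[0,0,0],[0,0,0]],[0.085,[0,0,0],[0,0,0]],[0.085,[0,0,0],[0,0,6.92]]]'

```text
time_s: 34.33
ee_pos: [0.3567, -0.217, 0.0314]
ee_rot: [-1.302, 1.571, 0.501]
wrist_force: [1.0, 1.6, 0.5]
opening: 0.0851
```

servo_tool --commands '[[0.085,[0,0,0],[0,0,6.92]],[0.085,[0,0,0],[0,0,6.92]],[0.085,[0,0,0],[0,0,6.92]],[0.085,[0,0,0],[0,0,6.92]],[0.085,[0,0,0],[0,0,6.92]]]'

```text
time_s: 34.75
ee_pos: [0.3567, -0.217, 0.0314]
ee_rot: [0.828, 1.571, -3.041]
wrist_force: [0.5, 1.7, 0.9]
opening: 0.0849
```

servo_tool --commands '[[0.085,[0,0,0],[0,0,6.92]],[0.085,[0,0,0],[0,0,6.92]],[0.085,[0,0,0],[0,0,6.92]],[0.085,[0,0,0],[0,0,6.92]],[0.085,[0,0,0],[0,0,6.92]]]'

```text
time_s: 35.17
ee_pos: [0.3565, -0.217, 0.0313]
ee_rot: [0.185, 1.57, -3.081]
wrist_force: [0.5, -0.5, 0.7]
opening: 0.085
```

servo_tool --commands '[[0.085,[0,0,0],[0,0,6.92]],[0.085,[0,0,0],[0,0,6.92]],[0.085,[0,0,0],[0,0,0]],[0.085,[0,0,0],[0,0,0]]]'

```text
time_s: 35.5
ee_pos: [0.3566, -0.217, 0.0313]
ee_rot: [-0.05, 1.57, -3.083]
wrist_force: [-0.3, -0.7, 0.7]
opening: 0.085
```

```bash
python3 -c "
from h import *
print(jaw())"
```

```text
(35.5, array([ 0.3566, -0.217 ,  0.0313]), 'down', array([-0., -0., -1.]), 'jaw', np.float64(-173.8), 'j6', np.float64(0.28), 'F', array([-0.3, -0.7,  0.7]), 'M', array([ 0.02, -0.01,  0.01]), 'op', 0.085)
```

The opening reached 40.2 mm instead of stopping at 43, so the jar may not be centred between the pads. Checking where it stands.

```bash
python3 - 2>/dev/null <<'E'
from h import *
d=snapshot('side')
for m in masks_of('side','jar1')[:10]:
    if m['box'][0]>330: print(round(m['score'],2),np.round(m['box'],1))
for x in ((.3566,-.217,.036),(.3566,-.217,.0),(.3566,-.217,.072)): print(np.round(proj(d,x),1))
for m in landmark_of('side','jar1')[:9]: print(round(m['score'],2),ray(d,m['point'],0).round(3))
cv2.imwrite('pics/s12.png',cv2.resize(d['img'][170:320,330:470],None,fx=4,fy=4,interpolation=cv2.INTER_CUBIC))
E
```

```text
0.86 [372.5 252.8  16.8  24.5]
0.79 [360.6 262.1  16.5  22.9]
0.78 [385.5 247.   19.3  21.8]
0.64 [402.2 231.9  14.   19. ]
0.39 [434.  272.6   7.8  13.2]
[261.8 424.9]
[272.7 423.2]
[250.6 426.7]
0.67 [ 0.328 -0.229  0.   ]
0.66 [0.391 0.389 0.   ]
0.62 [0.412 0.292 0.   ]
0.55 [ 0.484 -0.136  0.   ]
0.55 [ 0.457 -0.074  0.   ]
0.55 [0.696 0.27  0.   ]
0.51 [ 0.491 -0.294  0.   ]
0.5 [ 0.48 -0.2   0.  ]
0.42 [ 0.654 -0.429  0.   ]
```

servo_tool --commands '[[0.085,[0,0,0.02],[0,0,0]],[0.085,[0,0,0.035],[0,0,0]],[0.085,[0,0,0.035],[0,0,0]],[0.085,[0,0,0.035],[0,0,0]],[0.085,[0,0,0.03],[0,0,0]]]'

```text
time_s: 36.07
ee_pos: [0.3568, -0.2172, 0.1889]
ee_rot: [2.617, 1.569, -0.415]
wrist_force: [0.8, 0.1, 0.1]
opening: 0.0851
```

servo_tool --commands '[[0.085,[0,0.035,0],[0,0,0]],[0.085,[0,0.035,0],[0,0,0]],[0.085,[0,0.035,0],[0,0,0]],[0.085,[0,0.035,0],[0,0,0]],[0.085,[0,0.035,0],[0,0,0]]]'

```text
time_s: 36.48
ee_pos: [0.3562, -0.0406, 0.1865]
ee_rot: [-2.82, 1.57, 0.43]
wrist_force: [1.1, 0.1, 0.4]
opening: 0.0849
```

servo_tool --commands '[[0.085,[0,0.035,0],[0,0,0]],[0.085,[0,0.035,0],[0,0,0]],[0.085,[0,0.035,0],[0,0,0]],[0.085,[0,0,0],[0,0,0]],[0.085,[0,0,0],[0,0,0]]]'

```text
time_s: 36.9
ee_pos: [0.3565, 0.0644, 0.1863]
ee_rot: [0.197, 1.57, -2.83]
wrist_force: [-0.1, 0.2, -1.1]
opening: 0.0852
```

```bash
python3 - 2>/dev/null <<'E'
from h import *
print(jaw())
t=snapshot('top'); d=snapshot('side')
g=cv2.GaussianBlur(t['img'],(3,3),0).max(2)
n,l,st,c=cv2.connectedComponentsWithStats((g<120).astype(np.uint8))
for i in range(1,n):
    if 100<st[i,4]<900 and 330<c[i][0]<480 and 295<c[i][1]<420:
        q=c[i][::-1]; print('comp',st[i],c[i].round(1))
        for z0,z1,r in ((.048,.072,.022),(0.0,.072,.0215)):
            xy=fsolve(lambda v:sil(t,v[0],v[1],z0,z1,r)[0]-q,ray(t,q,.05)[:2]); print(xy.round(4),sil(t,*xy,z0,z1,r)[1])
for m in masks_of('side','jar1')[:10]:
    if m['box'][0]>410: print(round(m['score'],2),np.round(m['box'],1))
for m in landmark_of('side','jar1')[:9]: print(round(m['score'],2),ray(d,m['point'],0).round(3))
for m in landmark_of('top','jar1')[:9]: print('top',round(m['score'],2),ray(t,m['point'],0).round(3))
E
```

```text
(36.9, array([0.3565, 0.0644, 0.1863]), 'down', array([-0., -0., -1.]), 'jaw', np.float64(-173.45), 'j6', np.float64(-0.5), 'F', array([-0.1,  0.2, -1.1]), 'M', array([-0.02,  0.02,  0.06]), 'op', 0.0852)
comp [410 339  36  25 501] [429.2 350.7]
[ 0.3194 -0.247 ] 369.173489946872
[ 0.3173 -0.2511] 435.43522034818307
0.69 [445.8 270.4  32.6  22.1]
0.91 [0.389 0.393 0.   ]
0.85 [0.689 0.277 0.   ]
0.74 [ 0.334 -0.235  0.   ]
0.65 [ 0.488 -0.297  0.   ]
0.61 [0.409 0.291 0.   ]
0.61 [ 0.466 -0.119  0.   ]
0.6 [ 0.478 -0.183  0.   ]
top 0.9 [0.406 0.291 0.   ]
top 0.9 [0.689 0.278 0.   ]
top 0.87 [ 0.466 -0.072  0.   ]
top 0.77 [ 0.458 -0.127  0.   ]
top 0.74 [ 0.321 -0.223  0.   ]
top 0.68 [ 0.475 -0.283  0.   ]
top 0.67 [0.378 0.382 0.   ]
top 0.64 [ 0.471 -0.18   0.   ]
```

The jar has tipped over: its side box is wide and low, at (446,270). I'll spend the last view on it.

```bash
python3 - 2>/dev/null <<'E'
from h import *
t=snapshot('top'); d=snapshot('side')
a=cv2.resize(t['img'][310:390,380:480],(800,640),interpolation=cv2.INTER_CUBIC)[:600,:400+0] if 0 else cv2.resize(t['img'][320:380,395:462],(400,358),interpolation=cv2.INTER_CUBIC)
b=cv2.resize(d['img'][240:300,410:477],(400,358),interpolation=cv2.INTER_CUBIC)
top=np.hstack([a,b])
c=cv2.resize(t['img'][180:360,150:470],(426,240)); e=cv2.resize(d['img'][160:400,190:470],(374,240))
cv2.imwrite('pics/s13.png',np.vstack([top,np.hstack([c,e])]))
E
```

```text
(no output)
```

View pics/s13.png

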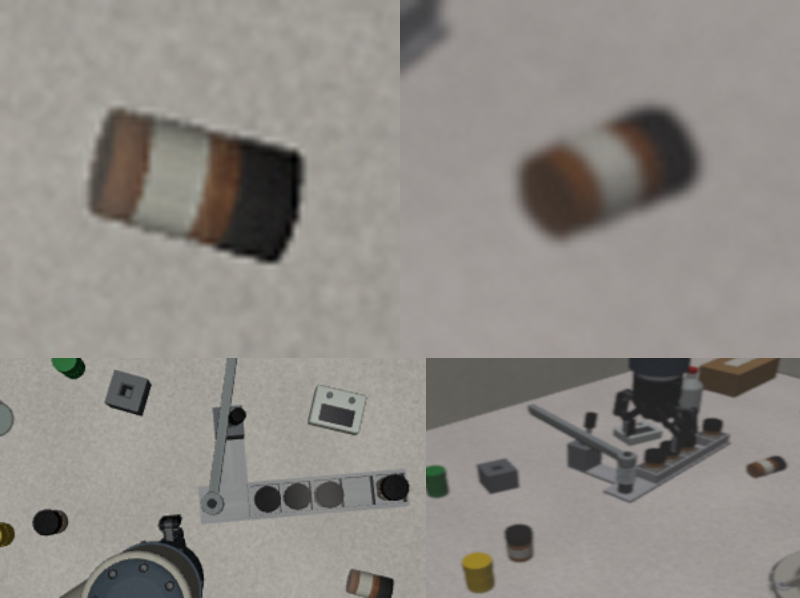

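The top crop shows the jar lying with its base at (95,165) and its cap end at (287,207); jars 1, 2, 3 and 5 and the pin are in order. I'll pick it up across the body, pitch the tool up, and stand it again.

```bash
python3 - 2>/dev/null <<'E'
from h import *
t=snapshot('top'); f=lambda x,y:(320+y/5.97,395+x/5.97)
b=ray(t,f(99,163),.024); c=ray(t,f(287,207),.022); print(b,c,np.linalg.norm(c-b),np.degrees(np.arctan2(*(c-b)[[1,0]])))
d=(c-b)/np.linalg.norm(c-b)
for h in (.036,.045): print(h,c-d*(.072-h))
print(jaw())
g=cv2.GaussianBlur(t['img'],(3,3),0)
m=np.zeros(g.shape[:2],np.uint8); r=g[325:375,400:460].astype(int); bg=np.median(r.reshape(-1,3),0); mm=(np.abs(r-bg).max(2)>28).astype(np.uint8)
n,l,st,cc=cv2.connectedComponentsWithStats(mm); i=1+st[1:,4].argmax(); print(st[i],cc[i]+[400,325]); print(cv2.minAreaRect(np.argwhere(l==i)[:,::-1].astype(np.float32)))
print(ray(t,(cc[i]+[400,325])[::-1],.022))
E
```

```text
[ 0.32177097 -0.21469479  0.024     ] [ 0.30703903 -0.28669327  0.022     ] 0.07351741879066431 -101.56392640017019
0.036 [ 0.31425296 -0.25143706  0.02297936]
0.045 [ 0.31244948 -0.26025111  0.02273452]
(37.3, array([0.3568, 0.0623, 0.1864]), 'down', array([ 0.,  0., -1.]), 'jaw', np.float64(-173.71), 'j6', np.float64(-0.5), 'F', array([ 0.9, -0.3, -0.1]), 'M', array([ 0.01, -0.  , -0.05]), 'op', 0.0851)
[ 10  13  36  27 574] [428.57491289 350.7369338 ]
((27.754714965820312, 25.35848617553711), (36.263179779052734, 20.05463981628418), 15.945395469665527)
[ 0.31493653 -0.25373532  0.022     ]
```

servo_tool --commands '[[0.085,[-0.004,-0.029,0],[0,0,-1.63]],[0.085,[-0.004,-0.029,0],[0,0,-1.63]],[0.085,[-0.004,-0.029,0],[0,0,-1.63]],[0.085,[-0.004,-0.029,0],[0,0,-1.63]],[0.085,[-0.004,-0.029,0],[0,0,-1.63]]]' --squeeze 30

```text
time_s: 37.72
ee_pos: [0.3362, -0.0836, 0.1866]
ee_rot: [-2.982, 1.57, 0.127]
wrist_force: [1.3, -0.0, 0.7]
opening: 0.0851
```

servo_tool --commands '[[0.085,[-0.004,-0.029,0],[0,0,-1.63]],[0.085,[-0.004,-0.029,0],[0,0,-1.63]],[0.085,[-0.004,-0.029,0],[0,0,-1.63]],[0.085,[-0.004,-0.029,0],[0,0,-1.63]],[0.085,[-0.004,-0.029,0],[0,0,-1.63]]]'

```text
time_s: 38.13
ee_pos: [0.3159, -0.2289, 0.1866]
ee_rot: [3.083, 1.57, -0.235]
wrist_force: [-0.0, 0.1, 0.6]
opening: 0.0852
```

servo_tool --commands '[[0.085,[-0.004,-0.029,0],[0,0,-1.63]],[0.085,[0,0,-0.03],[0,0,0]],[0.085,[0,0,-0.03],[0,0,0]],[0.085,[0,0,0],[0,0,0]],[0.085,[0,0,0],[0,0,0]]]'

```text
time_s: 38.55
ee_pos: [0.3115, -0.2562, 0.126]
ee_rot: [0.051, 1.567, 2.99]
wrist_force: [0.2, 0.5, 0.6]
opening: 0.0849
```

```bash
python3 - <<'E'
from h import *
print(jaw())
d=snapshot('side'); print([(round(m['score'],2),np.round(m['box'],1).tolist()) for m in masks_of('side','jar1') if m['box'][0]>415])
t=snapshot('top'); print([(round(m['score'],2),ray(t,m['point'],.02).round(3)) for m in landmark_of('top','jar1') if m['point'][1]>400])
E
```

```text
(38.55, array([ 0.3115, -0.2562,  0.126 ]), 'down', array([-0.003,  0.001, -1.   ]), 'jaw', np.float64(168.42), 'j6', np.float64(0.09), 'F', array([0.2, 0.5, 0.6]), 'M', array([-0.02, -0.03,  0.01]), 'op', 0.0849)
[(0.7, [436.6, 271.2, 15.2, 11.3])]
[(0.78, array([ 0.482, -0.281,  0.02 ])), (0.62, array([ 0.48 , -0.284,  0.02 ]))]
```

servo_tool --commands '[[0.085,[0.001,-0.001,-0.033],[0,0,0]],[0.085,[0,0,-0.033],[0,0,0]],[0.085,[0,0,-0.033],[0,0,0]],[0.085,[0,0,-0.022],[0,0,0]],[0.085,[0,0,-0.009],[0,0,0]]]'

```text
time_s: 39.17
ee_pos: [0.3129, -0.2563, -0.0053]
ee_rot: [-0.247, 1.568, 2.694]
wrist_force: [0.2, -0.2, 0.1]
opening: 0.0849
```

servo_tool --commands '[[0.06,[0,0,0],[0,0,0]],[0.035,[0,0,0],[0,0,0]],[0.035,[0,0,0],[0,0,0]],[0.035,[0,0,0],[0,0,0]],[0.035,[0,0,0],[0,0,0]]]'

```text
time_s: 39.58
ee_pos: [0.3153, -0.2576, -0.002]
ee_rot: [2.942, 1.567, -0.4]
wrist_force: [0.3, 1.9, 6.4]
opening: 0.0422
```

Jar gripped (42.2 mm). Lifting, turning it radial, then pitching up 70°.

servo_tool --commands '[[0.03,[0,0,0.02],[0,0,0]],[0.03,[0,0,0.035],[0,0,0]],[0.03,[0,0,0.035],[0,0,0]],[0.03,[0,0,0.035],[0,0,6.9]],[0.03,[0,0,0.035],[0,0,6.9]]]' --squeeze 45

```text
time_s: 40.0
ee_pos: [0.3132, -0.2567, 0.1587]
ee_rot: [3.065, 1.57, -0.032]
wrist_force: [0.7, -0.2, -0.8]
opening: 0.0416
```

servo_tool --commands '[[0.03,[0,0,0.02],[0,0,6.9]],[0.03,[0,0,0],[0,0,6.9]],[0.03,[0,0,0],[0,0,6.9]],[0.03,[0,0,0],[0,0,6.9]],[0.03,[0,0,0],[0,0,6.9]]]'

```text
time_s: 40.42
ee_pos: [0.3136, -0.2568, 0.177]
ee_rot: [2.541, 1.569, 0.047]
wrist_force: [-0.3, 0.4, -1.9]
opening: 0.0417
```

servo_tool --commands '[[0.03,[0,0,0],[0,0,6.9]],[0.03,[0,0,0],[0,0,6.9]],[0.03,[0,0,0],[0,0,0]],[0.03,[0,0,0],[0,0,0]]]'

```text
time_s: 40.75
ee_pos: [0.3136, -0.2569, 0.1767]
ee_rot: [2.355, 1.57, 0.093]
wrist_force: [1.0, 0.7, -1.7]
opening: 0.0416
```

```bash
python3 -c "
from h import *
print(jaw(), observe()['joints'].round(2))"
```

```text
(40.75, array([ 0.3136, -0.2569,  0.1767]), 'down', array([ 0.001,  0.   , -1.   ]), 'jaw', np.float64(-129.64), 'j6', np.float64(1.17), 'F', array([ 1. ,  0.7, -1.7]), 'M', array([-0.03, -0.09,  0.  ]), 'op', 0.0416) [-0.3  -0.02 -0.31 -0.   -1.27  1.17]
```

servo_tool --commands '[[0.03,[0,0,0.01],[0,0,7.1]],[0.03,[0,0,0.01],[0,0,7.1]],[0.03,[0,0,0],[0,0,7.1]],[0.03,[0,0,0],[0,0,0]]]'

```text
time_s: 41.08
ee_pos: [0.314, -0.257, 0.197]
ee_rot: [1.668, 1.569, -0.218]
wrist_force: [0.2, -0.2, -1.9]
opening: 0.0418
```

servo_tool --commands '[[0.03,[0,0,0],[-2.2,-6.64,0]],[0.03,[0,0,0],[-2.2,-6.64,0]],[0.03,[0,0,0],[-2.2,-6.64,0]],[0.03,[0,0,0],[-2.2,-6.64,0]],[0.03,[0,0,0],[-2.2,-6.64,0]]]'

```text
time_s: 41.5
ee_pos: [0.3136, -0.2569, 0.197]
ee_rot: [1.575, 0.954, -0.319]
wrist_force: [-0.5, -0.9, -1.8]
opening: 0.042
```

```bash
python3 -c "
from h import *
print(jaw(), observe()['joints'].round(2))"
```

```text
(41.5, array([ 0.3136, -0.2569,  0.197 ]), 'down', array([ 0.549, -0.182, -0.816]), 'jaw', np.float64(-108.5), 'j6', np.float64(1.48), 'F', array([-0.5, -0.9, -1.8]), 'M', array([ 0.59,  2.02, -0.02]), 'op', 0.042) [-0.26 -0.46 -0.76  0.05 -0.65  1.48]
```

servo_tool --commands '[[0.03,[0.0177,-0.027,0],[0,0,0]],[0.03,[0.0177,-0.027,0],[0,0,0]],[0.03,[0.0177,-0.027,0],[-2.2,-6.64,0]],[0.03,[0.0177,-0.027,0],[-2.2,-6.64,0]],[0.03,[0.0177,-0.027,0],[-2.2,-6.64,0]]]'

```text
time_s: 41.92
ee_pos: [0.3766, -0.3486, 0.1904]
ee_rot: [1.598, 0.77, -0.289]
wrist_force: [-1.4, 0.4, -3.6]
opening: 0.0416
```

servo_tool --commands '[[0.03,[0.0177,-0.027,0],[0,0,0]],[0.03,[0,0,0],[-2.2,-6.64,0]],[0.03,[0,0,0],[-2.2,-6.64,0]],[0.03,[0,0,0],[0,0,0]],[0.03,[0,0,0],[0,0,0]]]'

```text
time_s: 42.33
ee_pos: [0.388, -0.3717, 0.1817]
ee_rot: [1.611, 0.668, -0.276]
wrist_force: [0.9, -1.0, -1.4]
opening: 0.0418
```

```bash
cat > asc.py <<'E'
from h import *
def asc(im,step=1):
    g=im[::step,::step].max(2); ch='@#*+=-. '
    for r in g: print(''.join(ch[min(7,int(v)//24)] for v in r))
E
python3 - <<'E'
from asc import *
print(jaw(), observe()['joints'].round(2))
d=snapshot('side'); e=observe()['ee_pos']; print(np.round(proj(d,e),0))
print([(round(m['score'],2),np.round(m['box'],1).tolist()) for m in masks_of('side','jar1') if m['box'][0]>400])
E
```

```text
(42.3333, array([ 0.388 , -0.3717,  0.1817]), 'down', array([ 0.755, -0.214, -0.619]), 'jaw', np.float64(-107.23), 'j6', np.float64(2.77), 'F', array([ 0.9, -1. , -1.4]), 'M', array([ 0.72,  2.62, -0.05]), 'op', 0.0418) [-0.92 -0.08 -0.43 -0.91 -0.64  2.77]
[192. 456.]
[(0.81, [404.6, 230.4, 21.3, 23.3])]
```

servo_tool --commands '[[0.03,[0,0,0],[0,0,-7]],[0.03,[0,0,0],[0,0,-7]],[0.03,[0,0,0],[0,0,-7]],[0.03,[0,0,0],[0,0,-7]],[0.03,[0,0,0],[0,0,-7]]]'

```text
time_s: 42.85
ee_pos: [0.3292, -0.401, 0.1513]
ee_rot: [1.576, 0.785, -0.556]
wrist_force: [-2.4, -1.4, -2.2]
opening: 0.0416
```

```bash
python3 -c "
from h import *
print(jaw(), observe()['joints'].round(2))"
```

```text
(42.85, array([ 0.3292, -0.401 ,  0.1513]), 'down', array([ 0.601, -0.373, -0.707]), 'jaw', np.float64(-122.03), 'j6', np.float64(1.85), 'F', array([-2.4, -1.4, -2.2]), 'M', array([ 1.27,  2.49, -0.24]), 'op', 0.0416) [-0.63 -0.16 -0.73 -0.23 -0.22  1.85]
```

servo_tool --commands '[[0.03,[0.022,-0.015,0.012],[0,0,-1]],[0.03,[0.022,-0.015,0.012],[0,0,-1]],[0.03,[0.022,-0.015,0.012],[0,0,-1]],[0.03,[0.022,-0.015,0.012],[0,0,-1]],[0.03,[0.022,-0.015,0],[0,0,0]]]'

```text
time_s: 43.27
ee_pos: [0.4405, -0.4758, 0.2018]
ee_rot: [1.574, 0.781, -0.624]
wrist_force: [0.5, -0.6, -1.0]
opening: 0.0418
```

```bash
python3 -c "
from h import *
print(jaw(), observe()['joints'].round(2))"
```

```text
(43.2667, array([ 0.4405, -0.4758,  0.2018]), 'down', array([ 0.577, -0.415, -0.704]), 'jaw', np.float64(-125.91), 'j6', np.float64(1.28), 'F', array([ 0.5, -0.6, -1. ]), 'M', array([ 1.42,  2.01, -0.02]), 'op', 0.0418) [-0.57  0.02 -0.6   0.25 -0.16  1.28]
```

```bash
python3 - <<'E'
from asc import *
d=snapshot('side'); t=snapshot('top')
for n,s in (('side',d),('top',t)):
    for X in ((.426,-.465,.219),(.4463,-.480,.2307)): print(n,np.round(proj(s,X),1))
    for k in masks_of(n,'jar1'):
        b=k['box']; print(round(k['score'],2),np.round(b,1)) if (b[0]>430) else 0
asc(d['img'][140:230,420:520],2)
print(); asc(t['img'][230:350,480:600],2)
E
```

```text
side [166.5 464.5]
side [159.3 462. ]
top [306.4 561.3]
top [295.9 572. ]
0.75 [444.7 280.1  25.   20.8]
0.58 [568.2 305.2  26.4  36.9]
======*#########*++**#****************++++++++++++
======+*########*+********************++++++++++++
======+*########*+********************++++++++++++
======++########*********************+++++++++++++
=======+*#######*********************+++++++++++++
========+#######*********************+++++++++++++
=========+*#####*********************+++++++++++++
==========*####***************#******+++++++++++++
====---====+************************++++++++++++++
==--...---==+++++*******************++++++++++++++
--.....--=======+*******************++++++++++++++
......-=======+*********************++++++++++++++
....--=======+**********************++++++++++++++
...-=======+***********************+++++++++++++++
=-=======+*************************+++++++++++++++
========+**************************+++++++++++++++
======+****************************+++++++++++++++
====+******************************+++++++++++++++
++++******************************++++++++++++
[... 4291 characters left out ...]
###*****######@@@@@@@*++++***
.............................@####******#####@@#@@#@##++++++
.............................#@###*****####@#@@@@@@@@@#+++++
.............................*@###******#####@@@@@@@@@@*++++
.............................@######***######@@@@@@#@@@@+***
............................+@@####****######@@#@#@@@@@@****
............................#@@####****#######@@@@@@+@@@****
............................@@@#####***######@@@@@@@@@@@#**#
...........................=@@@#####**########@@@@@@@@@@@***
...........................+@@@#####**#########@@@@@@@@@@+++
...........................*@@@######***#######@@@@###*#@*++
...........................#@@#####*****#####@#@@@@@##@@@@++
```

The top-view silhouette shows the z offset lies along the tool axis, so the tool is really shorter. The wrist can't pitch far enough outward, so I'll lay the jar down radially and regrip it with the tool leaning inward.

servo_tool --commands '[[0.03,[-0.0158,0.0108,0],[4.14,5.77,0]],[0.03,[-0.0158,0.0108,0],[4.14,5.77,0]],[0.03,[-0.0158,0.0108,0],[4.14,5.77,0]],[0.03,[-0.0158,0.0108,0],[4.14,5.77,0]],[0.03,[-0.0158,0.0108,0],[4.14,5.77,0]]]'

```text
time_s: 43.88
ee_pos: [0.3644, -0.4318, 0.1997]
ee_rot: [1.52, 1.336, -0.683]
wrist_force: [0.7, -0.5, -1.7]
opening: 0.042
```

servo_tool --commands '[[0.03,[-0.0158,0.0108,0],[4.14,5.77,0]],[0.03,[-0.0158,0.0108,0],[1.52,2.11,0]],[0.03,[0,0,0],[0,0,0]],[0.03,[0,0,0],[0,0,0]]]'

```text
time_s: 44.22
ee_pos: [0.3339, -0.4113, 0.1972]
ee_rot: [1.376, 1.5, -0.826]
wrist_force: [-0.7, -0.0, -1.0]
opening: 0.0416
```

```bash
python3 -c "
from h import *
print(jaw(), observe()['joints'].round(2))"
```

```text
(44.2167, array([ 0.3339, -0.4113,  0.1972]), 'down', array([ 0.048, -0.052, -0.997]), 'jaw', np.float64(-126.21), 'j6', np.float64(1.52), 'F', array([-0.7, -0. , -1. ]), 'M', array([0.18, 0.11, 0.02]), 'op', 0.0416) [-0.58  0.17 -0.06  0.02 -1.27  1.52]
```

servo_tool --commands '[[0.03,[0,0,-0.03],[2.98,2.75,0]],[0.03,[0,0,-0.035],[0,0,0]],[0.03,[0,0,-0.035],[0,0,0]],[0.03,[0,0,-0.035],[0,0,0]],[0.03,[0,0,-0.03],[0,0,0]]]'

```text
time_s: 44.63
ee_pos: [0.333, -0.4109, 0.0302]
ee_rot: [-1.772, 1.57, 2.309]
wrist_force: [0.9, 1.0, -2.5]
opening: 0.0418
```

servo_tool --commands '[[0.03,[0,0,-0.02],[0,0,0]],[0.03,[0,0,-0.005],[0,0,0]],[0.03,[0,0,0],[0,0,0]]]'

```text
time_s: 44.88
ee_pos: [0.3326, -0.4109, 0.0061]
ee_rot: [-1.515, 1.567, 2.567]
wrist_force: [0.8, 0.3, -1.0]
opening: 0.0418
```

servo_tool --commands '[[0.03,[0,0,-0.004],[0,0,0]],[0.03,[0,0,-0.003],[0,0,0]],[0.03,[0,0,0],[0,0,0]]]'

```text
time_s: 45.13
ee_pos: [0.334, -0.4119, 0.0008]
ee_rot: [-2.625, 1.571, 1.456]
wrist_force: [0.0, -1.0, -1.6]
opening: 0.0418
```

servo_tool --commands '[[0.03,[0,0,-0.003],[0,0,0]],[0.03,[0,0,0],[0,0,0]],[0.05,[0,0,0],[0,0,0]],[0.07,[0,0,0],[0,0,0]],[0.085,[0,0,0],[0,0,0]]]'

```text
time_s: 45.55
ee_pos: [0.3334, -0.4116, -0.003]
ee_rot: [-1.631, 1.569, 2.451]
wrist_force: [1.0, -1.0, 0.5]
opening: 0.0724
```

servo_tool --commands '[[0.085,[0,0,0.03],[0,0,0]],[0.085,[0,0,0.035],[0,0,0]],[0.085,[0,0,0.035],[0,0,0]],[0.085,[0,0,0],[4.14,5.77,0]],[0.085,[0,0,0],[4.14,5.77,0]]]'

```text
time_s: 45.97
ee_pos: [0.3341, -0.4126, 0.1031]
ee_rot: [-1.56, 1.327, 2.521]
wrist_force: [1.9, -0.3, -1.1]
opening: 0.085
```

servo_tool --commands '[[0.085,[0,0,0],[4.14,5.77,0]],[0.085,[0,0,0],[4.14,5.77,0]],[0.085,[0,0,0],[4.14,5.77,0]],[0.085,[0,0,0],[0,0,0]],[0.085,[0,0,0],[0,0,0]]]'

```text
time_s: 46.38
ee_pos: [0.3331, -0.411, 0.0918]
ee_rot: [-1.563, 0.939, 2.518]
wrist_force: [0.7, -0.4, 0.9]
opening: 0.0854
```

```bash
python3 - <<'E'
from asc import *
print(jaw(), observe()['joints'].round(2))
d=snapshot('side'); t=snapshot('top')
for n,s in (('side',d),('top',t)):
    for X in ((.334,-.412,.021),): print(n,np.round(proj(s,X),1))
    for k in masks_of(n,'jar1'):
        b=k['box']; print(round(k['score'],2),np.round(b,1)) if (b[0]>430) else 0
q=proj(t,(.334,-.412,.021)); r,c=int(q[0]),int(q[1]); print(r-50,c-50); asc(t['img'][r-50:r+50,c-50:c+50],2)
E
```

```text
(46.3833, array([ 0.3331, -0.411 ,  0.0918]), 'down', array([-0.479,  0.345, -0.807]), 'jaw', np.float64(-126.08), 'j6', np.float64(1.54), 'F', array([ 0.7, -0.4,  0.9]), 'M', array([-1.03, -1.36, -0.01]), 'op', 0.0854) [-0.6   0.74  0.4  -0.01 -1.86  1.54]
side [243.8 470.3]
top [344.1 498.1]
0.65 [445.4 279.5  28.1  18.3]
294 448
................... ##*****++++====---------------
....................+******++++====---------------
................... ******++++====----------------
...................=#****+++++====----------------
....... .......... ******++++====-----------------
..................=******+++=====-----------------
................. ******++++====------------------
.................=#*****+++=====------------------
................ ******++++====-------------------
................=#****++++=====-------------------
............... *****+++++====--------------------
...............+*****++++====---------------------
...............#****++++====----------------------
..............+*****++++====----------------------
..............#****+++======----------------------
.
[... 1083 characters left out ...]
====-------=##*##*****=-------===-...
=====+++++=======---------+##*******+------==+....
=======+++======------------**##*****+----===-....
-=======+++=====-------------=####*****--===+.....
--=======+++==-----------------*###*****-===-. ...
----=======+===-----------------+###*****==+......
-----=======+=-------------------=#*#*****=-......
------========--------------------=###****+.......
--------=======--------------------=####***.......
---------======---------------------=##*****......
----------======---------------------+##****......
-----------=====----------------------*##***-.....
-------------====---------------------=####*-.....
--------------===--------------------==*####......
```

```bash
python3 - <<'E'
from asc import *
d=snapshot('side')
print(ray(d,(279.5,445.4),.021),ray(d,(270.4,445.8),.021))
for k in masks_of('side','jar1'): print(round(k['score'],2),np.round(k['box'],1), k['pixels'].sum())
asc(d['img'][235:300,415:500])
E
```

```text
[ 0.28355633 -0.20908893  0.021     ] [ 0.30617341 -0.24462612  0.021     ]
0.97 [199.4 282.2  19.8  34.1] 511
0.78 [386.1 245.9  17.9  22.5] 262
0.71 [260.8 347.1  16.   40.9] 736
0.56 [361.  263.4  19.8  22.9] 374
0.55 [229.2 373.4  26.5  45.2] 841
***********++***+===----------------------=*#####**==-----------------...............
***********++***++==----------------------=+######*==-----------------...............
***********+++**++==----------------------=+*#####*+=-----------------...............
***********+++**++==----------------------=+*#####*+=-----------------...............
***********++***++==----------------------=+*#####*+=-----------------...............
************++***+==----------------------==*#####*+=-----------------...............
************++***+==-----------------------=*######*=------------------..............
************++***++==----------------------=*######*==-----------------..............
************++***++==----------------------=+*#####*+=-----------------..............
************++***++==----------------------=+*#####*+=-----------------....
[... 4040 characters left out ...]
------......
..-+***************++***++==-----------------------=*######*==-----------------......
..-+***************++***++==-----------------------=*######*==-----------------....--
..-+***************++***++==-----------------------=+*#####*+=-----------------...---
..-=***************+++**++==-----------------------=+*#####*+=-----------------..----
..-=+**************+++**++==-----------------------=+*#####*+=----------------------=
..-=+**************+++***+===----------------------==*#####*+==---------------------=
..-=+**************+++***+===----------------------==*######*==--------------------=+
..-=+***************++***++==-----------------------=+######*==---------------=----=+
```

servo_tool --commands '[[0.085,[-0.012,0.0085,-0.03],[0,0,0]],[0.085,[0,0,-0.03],[0,0,0]],[0.085,[0,0,-0.02],[0,0,0]],[0.085,[0,0,-0.0115],[0,0,0]],[0.085,[0,0,0],[0,0,0]]]' --squeeze 45

```text
time_s: 47.1
ee_pos: [0.3203, -0.4021, 0.0047]
ee_rot: [-1.563, 0.946, 2.518]
wrist_force: [-0.7, 0.1, 0.1]
opening: 0.085
```

servo_tool --commands '[[0.06,[0,0,0],[0,0,0]],[0.03,[0,0,0],[0,0,0]],[0.03,[0,0,0],[0,0,0]],[0.03,[0,0,0],[0,0,0]],[0.03,[0,0,0],[0,0,0]]]'

```text
time_s: 47.52
ee_pos: [0.3221, -0.4039, 0.0069]
ee_rot: [-1.561, 0.952, 2.521]
wrist_force: [1.9, -0.5, 5.9]
opening: 0.0414
```

servo_tool --commands '[[0.03,[0,0,0.02],[0,0,0]],[0.03,[0,0,0.035],[0,0,0]],[0.03,[0.003,-0.002,0.035],[-4.14,-5.77,0]],[0.03,[0.003,-0.002,0.03],[-4.14,-5.77,0]],[0.03,[0.003,-0.002,0],[-4.14,-5.77,0]]]'

```text
time_s: 47.93
ee_pos: [0.3336, -0.4128, 0.1316]
ee_rot: [-1.55, 1.338, 2.532]
wrist_force: [0.4, -0.7, 0.9]
opening: 0.0413
```

servo_tool --commands '[[0.03,[0.003,-0.002,0],[-4.14,-5.77,0]],[0.03,[0.003,-0.002,0],[-4.14,-5.77,0]],[0.03,[0.003,-0.002,0],[-4.14,-5.77,0]],[0.03,[0.003,-0.002,0],[-4.14,-5.77,0]],[0.03,[0.003,-0.002,0],[-4.14,-5.77,0]]]'

```text
time_s: 48.35
ee_pos: [0.3456, -0.4191, 0.1271]
ee_rot: [1.581, 1.193, -0.621]
wrist_force: [0.3, 0.0, -2.0]
opening: 0.0411
```

servo_tool --commands '[[0.03,[0.003,-0.002,0],[-4.14,-5.77,0]],[0.03,[0.003,-0.002,0],[-4.14,-5.77,0]],[0.03,[0,0,-0.015],[0,0,0]],[0.03,[0,0,0],[0,0,0]]]'

```text
time_s: 48.68
ee_pos: [0.3469, -0.4207, 0.1061]
ee_rot: [1.579, 0.983, -0.625]
wrist_force: [-0.1, 0.1, -1.9]
opening: 0.041
```

```bash
python3 -c "
from h import *
print(jaw(), observe()['joints'].round(2))"
```

```text
(48.6833, array([ 0.3469, -0.4207,  0.1061]), 'down', array([ 0.449, -0.324, -0.832]), 'jaw', np.float64(-126.19), 'j6', np.float64(1.43), 'F', array([-0.1,  0.1, -1.9]), 'M', array([ 1.22,  1.7 , -0.05]), 'op', 0.041) [-0.58 -0.   -0.71  0.1  -0.27  1.43]
```

servo_tool --commands '[[0.03,[0,0,-0.03],[0,0,0]],[0.03,[0,0,-0.025],[0,0,0]],[0.03,[0,0,-0.012],[0,0,0]],[0.03,[0,0,0],[0,0,0]],[0.03,[0,0,0],[0,0,0]]]' --squeeze 25

```text
time_s: 49.1
ee_pos: [0.3505, -0.4273, 0.0461]
ee_rot: [1.591, 0.978, -0.609]
wrist_force: [1.2, -0.7, -0.7]
opening: 0.0414
```

```bash
python3 -c "
from h import *
print(jaw(), observe()['joints'].round(2))"
```

```text
(49.1, array([ 0.3505, -0.4273,  0.0461]), 'down', array([ 0.458, -0.319, -0.83 ]), 'jaw', np.float64(-125.85), 'j6', np.float64(1.44), 'F', array([ 1.2, -0.7, -0.7]), 'M', array([ 1.07,  1.48, -0.  ]), 'op', 0.0414) [-0.6   0.12 -0.79  0.1  -0.07  1.44]
```

servo_tool --commands '[[0.03,[0.018,-0.013,0.004],[0,0,0]],[0.03,[0.022,-0.016,0],[0,0,0]],[0.03,[0.022,-0.016,0],[0,0,0]],[0.03,[0.02,-0.014,0],[0,0,0]],[0.03,[0,0,0],[0,0,0]]]'

```text
time_s: 49.52
ee_pos: [0.437, -0.489, 0.0533]
ee_rot: [1.588, 0.971, -0.609]
wrist_force: [0.8, -0.2, -0.5]
opening: 0.0414
```

```bash
python3 -c "
from h import *
print(jaw(), observe()['joints'].round(2))"
```

```text
(49.5167, array([ 0.437 , -0.489 ,  0.0533]), 'down', array([ 0.463, -0.323, -0.826]), 'jaw', np.float64(-125.72), 'j6', np.float64(1.52), 'F', array([ 0.8, -0.2, -0.5]), 'M', array([ 1.1 ,  1.57, -0.01]), 'op', 0.0414) [-0.6   0.28 -0.52  0.03 -0.17  1.52]
```

servo_tool --commands '[[0.03,[0.016,-0.012,0],[0,0,0]],[0.03,[0.016,-0.012,-0.008],[0,0,0]],[0.03,[0,0,-0.008],[0,0,0]],[0.03,[0,0,0],[0,0,0]]]'

```text
time_s: 49.85
ee_pos: [0.4638, -0.5096, 0.033]
ee_rot: [1.591, 0.979, -0.609]
wrist_force: [-0.5, 0.7, -2.7]
opening: 0.0413
```

servo_tool --commands '[[0.03,[0,0,-0.004],[0,0,0]],[0.03,[0,0,0],[0,0,0]]]'

```text
time_s: 50.02
ee_pos: [0.4627, -0.5089, 0.0292]
ee_rot: [1.591, 0.98, -0.609]
wrist_force: [-0.0, 0.1, -1.9]
opening: 0.0413
```

servo_tool --commands '[[0.03,[0,0,-0.004],[0,0,0]],[0.03,[0,0,0],[0,0,0]]]'

```text
time_s: 50.18
ee_pos: [0.4652, -0.5107, 0.0287]
ee_rot: [1.59, 0.972, -0.609]
wrist_force: [-0.8, 0.4, 5.9]
opening: 0.0412
```

```bash
python3 -c "
from h import *
print(jaw(), observe()['joints'].round(2))"
```

```text
(50.1833, array([ 0.4652, -0.5107,  0.0287]), 'down', array([ 0.462, -0.322, -0.826]), 'jaw', np.float64(-125.78), 'j6', np.float64(1.54), 'F', array([-0.8,  0.4,  5.9]), 'M', array([0.63, 0.72, 0.07]), 'op', 0.0412) [-0.61  0.37 -0.46  0.01 -0.14  1.54]
```

servo_tool --commands '[[0.03,[0,0,0],[-1.9,-2.6,0]],[0.03,[0,0,-0.003],[0,0,0]],[0.03,[0,0,-0.003],[0,0,0]],[0.03,[0,0,0],[0,0,0]]]' --squeeze 20

```text
time_s: 50.52
ee_pos: [0.468, -0.5141, 0.0287]
ee_rot: [1.592, 0.908, -0.603]
wrist_force: [-1.7, 5.2, 21.2]
opening: 0.0414
```

```bash
python3 -c "
from h import *
print(jaw(), observe()['joints'].round(2))"
```

```text
(50.5167, array([ 0.468 , -0.5141,  0.0287]), 'down', array([ 0.507, -0.349, -0.788]), 'jaw', np.float64(-125.49), 'j6', np.float64(1.65), 'F', array([-1.7,  5.2, 21.2]), 'M', array([-0.  , -2.01,  0.76]), 'op', 0.0414) [-0.61  0.37 -0.47 -0.09 -0.07  1.65]
```

servo_tool --commands '[[0.03,[0,0,0.004],[0,0,0]],[0.045,[0,0,0],[0,0,0]],[0.055,[0,0,0],[0,0,0]],[0.085,[0,0,0],[0,0,0]],[0.085,[0,0,0],[0,0,0]]]'

```text
time_s: 50.93
ee_pos: [0.4617, -0.5101, 0.0226]
ee_rot: [1.595, 0.925, -0.603]
wrist_force: [-0.1, 0.2, -0.2]
opening: 0.0771
```

servo_tool --commands '[[0.085,[-0.0076,0.0052,0.0118],[0,0,0]],[0.085,[-0.0152,0.0105,0.0236],[0,0,0]],[0.085,[-0.0152,0.0105,0.0236],[0,0,0]],[0.085,[-0.0152,0.0105,0.0236],[0,0,0]],[0.085,[-0.0152,0.0105,0.0236],[0,0,0]]]'

```text
time_s: 51.35
ee_pos: [0.3926, -0.4624, 0.1294]
ee_rot: [1.595, 0.926, -0.603]
wrist_force: [1.6, -0.7, 0.1]
opening: 0.0852
```

```bash
python3 - <<'E'
from asc import *
print(jaw(), observe()['joints'].round(2))
d=snapshot('side'); t=snapshot('top')
for n,s in (('side',d),('top',t)):
    for X in ((.45,-.5,.0),(.45,-.5,.072)): print(n,np.round(proj(s,X),1))
    for k in masks_of(n,'jar1'):
        b=k['box']; print(round(k['score'],2),np.round(b,1)) if (b[0]>430) else 0
q=proj(t,(.45,-.5,.036)); r,c=int(q[0]),int(q[1]); print(r-40,c-50); asc(t['img'][r-40:r+40,c-50:c+50],2)
E
```

```text
(51.35, array([ 0.3926, -0.4624,  0.1294]), 'down', array([ 0.495, -0.341, -0.799]), 'jaw', np.float64(-125.66), 'j6', np.float64(1.58), 'F', array([ 1.6, -0.7,  0.1]), 'M', array([0.96, 1.34, 0.02]), 'op', 0.0852) [-0.61  0.07 -0.55 -0.02 -0.3   1.58]
side [225.  452.1]
side [205.1 455.8]
top [294.  532.2]
top [294.1 545.7]
0.95 [445.6 279.1  25.3  21.1]
0.91 [539.2 298.3  31.5  22.8]
254 488
..................................................
..................................................
..................................................
..................................................
..................................................
..................................................
..................................................
..................................................
..................................................
..................................................
..................................................
..................................................
..................................................
........................................
[... 636 characters left out ...]
..............==................+##*+
.............................................*##*+
.............................................*##*+
................. -..........................*##*+
................=##+-........................*##*+
............. .=@@#+=........................*##*+
.............*@@@@#+=........................*##*+
...........-#@@@@@#+-........................*##*+
..........=@@@@@@@@*-........................*##*+
.........-@@#@@@@@@@.........................*##*+
.........=@@@@@@@@@@#........................*##*+
.........-@@@@@@@@*@@=.......................*##*+
.........-@@@@@@@. #@@+-.....................*##*+
..........@@@@@@@. #@@@@.....................*##*+
```

```bash
python3 - <<'E'
from asc import *
t=snapshot('top');d=snapshot('side')
g=cv2.GaussianBlur(t['img'],(3,3),0).max(2)
n,l,st,c=cv2.connectedComponentsWithStats((g<125).astype(np.uint8))
i=l[298,540]; q=c[i][::-1]; print(st[i],c[i])
for z0,z1,r in ((0.0,.072,.0215),):
    xy=fsolve(lambda v:sil(t,v[0],v[1],z0,z1,r)[0]-q,ray(t,q,.05)[:2]); print(xy.round(4),sil(t,*xy,z0,z1,r)[1])
print(proj(t,(.284,-.209,.02)))
for z in (0,.036,.072): print(np.round(proj(d,(*xy,z)),1))
a=d['img'][262:296,425:470]; asc(a); print(a[10:24:4,10:35:5].tolist())
a=t['img'][340:390,390:450]; asc(a,2)
E
```

```text
[523 286  32  21 553] [538.89873418 295.94936709]
[ 0.4458 -0.4988] 540.1891920249909
(np.float64(363.8906651164093), np.float64(408.6548156006831))
[225.6 453. ]
[215.8 454.8]
[205.6 456.7]
.......-+*****************************+++++++
......-=+******************************++++++
......-=+*****************************+++++++
......-=+*****************************+++++++
......-=+*****************************+++++++
......-=+*****************************+++++++
......-++*****************************+++++++
......-+*****************************++++++++
......-+******************************+++++++
......=+*****************************++++++++
.....-=+*****************************++++++++
.....-=+*****************************++++++++
.....-=+*****************************++++++++
.....-=+****************************+++++++++
.....-++*****************************++++++++
.....-+*****************************+++++++++
.....-+*****************************+++++++++
....-=+*****************************+++++++++
....-=+*****************************+++++++++
....-=+****************************
[... 1018 characters left out ...]
.........-****=...
....................+###*+*+..
...................*#**#*+++*.
..................+#####*++++*
.................*#####*+=+=++
................***####*+====+
...............****##***======
..............+****#+**+-=-===
.............-*********==--===
............-*********=-=---==
............*********+-=------
...........+*********=--------
..........-*********+-=-------
..........*********+----------
.........=*********-.---------
.........*********=-=..-------
........+********+--....------
........********+---...-------
.......+*******+=.-.-.....----
.......*******+=------......--
......=***+***=-=-----.....-.-
......+*****+=-=-------......-
......*****+=-=----------.....
```

Jar B stands upright at (0.446, −0.499); its silhouette area is 553 px against 540 for the model. I'll bring the tool back to vertical, centre the jar along y, then grip along x.

servo_tool --commands '[[0.085,[0,0,0.02],[4.03,5.85,0]],[0.085,[0,0,0.01],[4.03,5.85,0]],[0.085,[0,0,0.01],[4.03,5.85,0]],[0.085,[0,0,0],[4.03,5.85,0]],[0.085,[0,0,0],[4.03,5.85,0]]]'

```text
time_s: 52.07
ee_pos: [0.3958, -0.4643, 0.16]
ee_rot: [1.601, 1.477, -0.597]
wrist_force: [1.1, 0.1, -0.6]
opening: 0.0853
```

servo_tool --commands '[[0.085,[0,0,0],[0,0,7]],[0.085,[0.014,-0.009,0],[0,0,7]],[0.085,[0.014,-0.009,0],[0,0,7]],[0.085,[0.014,-0.009,0],[0,0,7]],[0.085,[0.012,-0.009,0],[0,0,7]]]'

```text
time_s: 52.48
ee_pos: [0.4503, -0.5002, 0.1565]
ee_rot: [1.63, 1.475, 0.05]
wrist_force: [0.3, -0.4, -0.3]
opening: 0.0849
```

servo_tool --commands '[[0.085,[0,0,0],[0,0,7]],[0.085,[0,0,0],[0,0,0]],[0.085,[0,0,0],[0,0,0]]]'

```text
time_s: 52.73
ee_pos: [0.4494, -0.4999, 0.157]
ee_rot: [1.631, 1.474, 0.162]
wrist_force: [0.1, 0.2, 0.1]
opening: 0.0851
```

```bash
python3 -c "
from h import *
print(jaw(), observe()['joints'].round(2))"
```

```text
(52.7333, array([ 0.4494, -0.4999,  0.157 ]), 'down', array([ 0.095,  0.016, -0.995]), 'jaw', np.float64(-84.13), 'j6', np.float64(2.33), 'F', array([0.1, 0.2, 0.1]), 'M', array([ 0.01,  0.3 , -0.01]), 'op', 0.0851) [-0.65  0.48  0.31 -0.07 -1.33  2.33]
```

servo_tool --commands '[[0.085,[-0.0035,0.001,0],[-0.9,5.44,0]],[0.085,[0,0,-0.034],[0,0,0]],[0.085,[0,0,-0.034],[0,0,0]],[0.085,[0,0,-0.034],[0,0,0]],[0.085,[0,0,-0.024],[0,0,0]]]' --squeeze 20

```text
time_s: 53.15
ee_pos: [0.4446, -0.4971, 0.0295]
ee_rot: [3.114, 1.57, 1.645]
wrist_force: [-0.0, -0.1, 0.0]
opening: 0.0851
```

servo_tool --commands '[[0.06,[0,0,0],[0,0,0]],[0.035,[0,0,0],[0,0,0]],[0.035,[0,0,0],[0,0,0]],[0.035,[0,0,0],[0,0,0]],[0.035,[0,0,0],[0,0,0]]]'

```text
time_s: 53.57
ee_pos: [0.4471, -0.5, 0.0361]
ee_rot: [0.782, 1.563, -0.683]
wrist_force: [0.1, 2.0, 3.5]
opening: 0.0433
```

```bash
python3 -c "
from h import *
print(jaw(), observe()['joints'].round(2))"
```

```text
(53.5667, array([ 0.4471, -0.5   ,  0.0361]), 'down', array([ 0.006, -0.005, -1.   ]), 'jaw', np.float64(-83.93), 'j6', np.float64(2.29), 'F', array([0.1, 2. , 3.5]), 'M', array([ 0.24,  0.07, -0.04]), 'op', 0.0433) [-0.61  0.58  0.14  0.   -1.12  2.29]
```

Cap diameter confirmed (43.3 mm), so the jar is upright. Opening, turning −90° in place and gripping.

servo_tool --commands '[[0.06,[0,0,0],[0,0,0]],[0.085,[0,0,0],[0,0,0]],[0.085,[0,0,0],[0,0,0]],[0.085,[0,0,0],[0,0,-6.92]],[0.085,[0,0,0],[0,0,-6.92]]]'

```text
time_s: 53.98
ee_pos: [0.4459, -0.4989, 0.0333]
ee_rot: [0.88, 1.567, -0.832]
wrist_force: [-0.2, 0.1, 0.6]
opening: 0.0848
```

servo_tool --commands '[[0.085,[0,0,0],[0,0,-6.92]],[0.085,[0,0,0],[0,0,-6.92]],[0.085,[0,0,0],[0,0,-6.92]],[0.085,[0,0,0],[0,0,-6.92]],[0.085,[0,0,0],[0,0,-6.92]]]'

```text
time_s: 54.4
ee_pos: [0.4459, -0.4989, 0.0332]
ee_rot: [0.843, 1.567, -1.473]
wrist_force: [-0.1, 0.7, 0.4]
opening: 0.0848
```

servo_tool --commands '[[0.085,[0,0,0],[0,0,-6.92]],[0.085,[0,0,0],[0,0,-6.92]],[0.085,[0,0,0],[0,0,-6.92]],[0.085,[0,0,0],[0,0,-6.92]],[0.085,[0,0,0],[0,0,-6.92]]]'

```text
time_s: 54.82
ee_pos: [0.4459, -0.4989, 0.0333]
ee_rot: [0.843, 1.567, -2.077]
wrist_force: [0.6, 0.4, 0.6]
opening: 0.0849
```

servo_tool --commands '[[0.085,[0,0,0],[0,0,-6.7]],[0.06,[0,0,0],[0,0,0]],[0.035,[0,0,0],[0,0,0]],[0.035,[0,0,0],[0,0,0]],[0.035,[0,0,0],[0,0,0]]]' --squeeze 40

```text
time_s: 55.23
ee_pos: [0.4462, -0.4991, 0.0336]
ee_rot: [1.054, 1.567, -1.975]
wrist_force: [1.0, -0.4, -0.2]
opening: 0.0431
```

servo_tool --commands '[[0.035,[0,0,0],[0,0,0]],[0.035,[0,0,0],[0,0,0]]]'

```text
time_s: 55.4
ee_pos: [0.4461, -0.499, 0.0335]
ee_rot: [1.019, 1.567, -2.01]
wrist_force: [-0.6, -0.9, 1.0]
opening: 0.0429
```

```bash
python3 -c "
from h import *
print(jaw(), observe()['joints'].round(2))"
```

```text
(55.4, array([ 0.4461, -0.499 ,  0.0335]), 'down', array([-0.002, -0.003, -1.   ]), 'jaw', np.float64(-173.59), 'j6', np.float64(0.72), 'F', array([-0.6, -0.9,  1. ]), 'M', array([ 0.  , -0.07,  0.04]), 'op', 0.0429) [-0.61  0.59  0.14  0.   -1.12  0.72]
```

servo_tool --commands '[[0.035,[0,0,0.025],[0,0,0]],[0.035,[0,0,0.035],[0,0,0]],[0.035,[0,0,0.035],[0,0,0]],[0.035,[0,0,0.035],[0,0,0]],[0.035,[0.0028,0.0268,0.01],[0,0,0]]]'

```text
time_s: 55.82
ee_pos: [0.4492, -0.4768, 0.1789]
ee_rot: [1.744, 1.56, -1.289]
wrist_force: [1.4, 0.5, -0.6]
opening: 0.0427
```

servo_tool --commands '[[0.035,[0.0028,0.0268,0],[0,0,0]],[0.035,[0.0028,0.0268,0],[0,0,0]],[0.035,[0.0028,0.0268,0],[0,0,0]],[0.035,[0.0028,0.0268,0],[0,0,0]],[0.035,[0.0028,0.0268,0],[0,0,0]]]'

```text
time_s: 56.23
ee_pos: [0.4623, -0.3365, 0.1727]
ee_rot: [0.493, 1.567, -2.537]
wrist_force: [0.8, 0.4, -0.9]
opening: 0.0426
```

servo_tool --commands '[[0.035,[0.0028,0.0268,0],[0,0,0]],[0.035,[0.0028,0.0268,0],[0,0,0]],[0.035,[0.0028,0.0268,0],[0,0,0]],[0.035,[0.0028,0.0268,0],[0,0,0]],[0.035,[0,0,0],[0,0,0]]]'

```text
time_s: 56.65
ee_pos: [0.4739, -0.227, 0.173]
ee_rot: [0.313, 1.569, -2.714]
wrist_force: [-0.3, 0.1, -0.1]
opening: 0.043
```

servo_tool --commands '[[0.035,[0,0,0],[0,0,0]],[0.035,[0,0,0],[0,0,0]]]'

```text
time_s: 56.82
ee_pos: [0.4737, -0.2309, 0.1731]
ee_rot: [0.738, 1.567, -2.291]
wrist_force: [-0.0, 0.1, -2.0]
opening: 0.0424
```

```bash
python3 -c "
from h import *
print(jaw()); heldcheck()"
```

```text
(56.8167, array([ 0.4737, -0.2309,  0.1731]), 'down', array([-0.002, -0.003, -1.   ]), 'jaw', np.float64(-173.6), 'j6', np.float64(0.26), 'F', array([-0. ,  0.1, -2. ]), 'M', array([-0.01,  0.02, -0.05]), 'op', 0.0424)
pred centre [198.3 399.2]
0.62 [404.6 230.4  16.5  23.3]
0.56 [399.6 198.7  19.4  26. ]
```

servo_tool --commands '[[0.035,[0.0006,0,-0.034],[0,0,0]],[0.035,[0,0,-0.034],[0,0,0]],[0.035,[0,0,-0.028],[0,0,0]],[0.035,[0,0,0],[0,0,0]],[0.035,[0,0,-0.006],[0,0,0]]]'

```text
time_s: 57.33
ee_pos: [0.4744, -0.2319, 0.0715]
ee_rot: [0.756, 1.566, -2.275]
wrist_force: [0.9, 0.0, -0.1]
opening: 0.0426
```

servo_tool --commands '[[0.035,[0,0,-0.006],[0,0,0]],[0.035,[0,0,0],[0,0,0]]]'

```text
time_s: 57.5
ee_pos: [0.4752, -0.2313, 0.0659]
ee_rot: [1.294, 1.568, -1.737]
wrist_force: [-0.5, -0.3, -1.6]
opening: 0.0429
```

servo_tool --commands '[[0.035,[0,0,-0.007],[0,0,0]],[0.035,[0,0,-0.007],[0,0,0]],[0.035,[0,0,0],[0,0,0]]]'

```text
time_s: 57.75
ee_pos: [0.4739, -0.2305, 0.0503]
ee_rot: [0.464, 1.567, -2.567]
wrist_force: [-0.3, -0.4, -2.0]
opening: 0.0428
```

servo_tool --commands '[[0.035,[0,0,-0.006],[0,0,0]],[0.035,[0,0,-0.003],[0,0,0]],[0.035,[0,0,0],[0,0,0]]]'

```text
time_s: 58.0
ee_pos: [0.4744, -0.2308, 0.0418]
ee_rot: [0.729, 1.567, -2.302]
wrist_force: [-0.2, 0.7, -1.6]
opening: 0.0426
```

Free of contact and near the floor. Releasing and rising.

servo_tool --commands '[[0.035,[0,0,-0.001],[0,0,0]],[0.055,[0,0,0],[0,0,0]],[0.085,[0,0,0],[0,0,0]],[0.085,[0,0,0],[0,0,0]],[0.085,[0,0,0],[0,0,0]]]'

```text
time_s: 58.42
ee_pos: [0.4748, -0.2309, 0.0416]
ee_rot: [1.036, 1.567, -1.994]
wrist_force: [0.1, -0.6, 0.2]
opening: 0.0846
```

servo_tool --commands '[[0.085,[0,0,0.02],[0,0,0]],[0.085,[0,0,0.035],[0,0,0]],[0.085,[0,0,0.035],[0,0,0]],[0.085,[0,0,0.035],[0,0,0]],[0.085,[-0.02,0.025,0.025],[0,0,0]]]'

```text
time_s: 58.83
ee_pos: [0.4571, -0.2082, 0.1941]
ee_rot: [1.68, 1.565, -1.352]
wrist_force: [1.7, 2.0, 0.8]
opening: 0.0847
```

servo_tool --commands '[[0.085,[-0.02,0.03,0],[0,0,0]],[0.085,[-0.02,0.03,0],[0,0,0]],[0.085,[-0.02,0.03,0],[0,0,0]],[0.085,[-0.02,0.03,0],[0,0,0]],[0.085,[-0.01,0.03,0],[0,0,0]]]'

```text
time_s: 59.25
ee_pos: [0.3625, -0.0551, 0.1916]
ee_rot: [1.038, 1.568, -1.993]
wrist_force: [-0.1, 0.7, -0.3]
opening: 0.0849
```

servo_tool --commands '[[0.085,[0,0.03,0],[0,0,0]],[0.085,[0,0.03,0],[0,0,0]],[0.085,[0,0.03,0],[0,0,0]],[0.085,[0,0.03,0],[0,0,0]],[0.085,[0,0,0],[0,0,0]]]'

```text
time_s: 59.67
ee_pos: [0.3647, 0.0678, 0.1916]
ee_rot: [0.88, 1.569, -2.147]
wrist_force: [-0.2, -0.1, 0.8]
opening: 0.0852
```

```bash
python3 - <<'E'
from asc import *
print(jaw())
d=snapshot('side'); t=snapshot('top')
for k in masks_of('side','jar1'): print(round(k['score'],2),np.round(k['box'],1))
for i,p in enumerate([[.4564,-.0698],[.4624,-.1235],[.4683,-.1771],[.4743,-.2308],[.4802,-.2845]]): print(i+1,np.round(proj(d,(*p,.062))[::-1],1), 'top',np.round(proj(t,(*p,.080))[::-1],1))
for m in masks_of('top','jar1'): print('t',round(m['score'],2),np.round(m['box'],1))
for m in masks_of('side','pin')[:3]: print('pin',round(m['score'],2),np.round(m['box'],1))
print('pin pred',np.round(proj(d,(.584,-.012,.142))[::-1],1))
asc(t['img'][255:310,330:475])
E
```

```text
(59.6667, array([0.3647, 0.0678, 0.1916]), 'down', array([-0.001, -0.001, -1.   ]), 'jaw', np.float64(-173.42), 'j6', np.float64(-0.5), 'F', array([-0.2, -0.1,  0.8]), 'M', array([0.06, 0.01, 0.01]), 'op', 0.0852)
0.96 [230.7 375.1  27.7  43.1]
0.95 [362.8 262.6  18.   25.6]
0.94 [197.9 282.8  18.1  35.6]
0.83 [397.3 237.5  16.4  23.8]
0.74 [387.1 245.6  12.2  22.4]
0.63 [261.5 346.8  18.7  43.1]
0.53 [405.4 231.1  14.5  21.9]
1 [361.1 259.2] top [350.3 286. ]
2 [373.  250.7] top [374.8 283.9]
3 [384.2 242.6] top [399.3 281.8]
4 [394.8 235. ] top [423.8 279.7]
5 [404.9 227.7] top [448.3 277.7]
t 0.89 [187.5 302.8  27.6  19.9]
t 0.82 [201.9 183.1  20.1  27.3]
t 0.76 [421.3 280.9  23.   20.1]
t 0.76 [397.8 282.   22.8  17.3]
t 0.69 [445.2 277.7  29.9  22.2]
t 0.6 [372.9 283.   18.2  18.7]
t 0.59 [350.4 284.9  19.2  22.4]
t 0.58 [148.4 314.9  28.8  22.5]
pin 0.64 [314.8 225.2  10.7  26.4]
pin pred [311.8 221.9]
----...... . ......... ................. ........................................  .  . ...  .   ....   ...... ..................................
-----..  . . ..... ... ....  ...
[... 7151 characters left out ...]
....................................................................................................................
     .....  ......... ... ....... ...............................................................................................................
..     ...  .........  .......... ...............................................................................................................
    .  ...   ..................... ..............................................................................................................
   ..   .    . .... .............................................................................................................................
```

All five pockets read filled, and the spare stands at top (187,303). I'm going to the pin with the jaws turned back along the bar's push direction.

servo_tool --commands '[[0.085,[0.0138,-0.0044,0],[0,0,-6.61]],[0.085,[0.0138,-0.0044,0],[0,0,-6.61]],[0.085,[0.0138,-0.0044,0],[0,0,-6.61]],[0.085,[0.0138,-0.0044,0],[0,0,-6.61]],[0.085,[0.0138,-0.0044,0],[0,0,-6.61]]]'

```text
time_s: 60.33
ee_pos: [0.4342, 0.0407, 0.1913]
ee_rot: [0.889, 1.567, -2.727]
wrist_force: [-0.4, 1.0, -0.3]
opening: 0.0849
```

servo_tool --commands '[[0.085,[0.0138,-0.0044,0],[0,0,-6.61]],[0.085,[0.0138,-0.0044,0],[0,0,-6.61]],[0.085,[0.0138,-0.0044,0],[0,0,-6.61]],[0.085,[0.0138,-0.0044,0],[0,0,-6.61]],[0.085,[0.0138,-0.0044,0],[0,0,-6.61]]]'

```text
time_s: 60.75
ee_pos: [0.5031, 0.0185, 0.1912]
ee_rot: [0.919, 1.567, 3.01]
wrist_force: [-0.3, -0.6, 0.2]
opening: 0.085
```

servo_tool --commands '[[0.085,[0.0138,-0.0044,0],[0,0,-6.61]],[0.085,[0.0138,-0.0044,0],[0,0,-6.61]],[0.085,[0.0138,-0.0044,0],[0,0,-6.61]],[0.085,[0.0138,-0.0044,0],[0,0,-6.61]],[0.085,[0.0138,-0.0044,0],[0,0,-6.61]]]'

```text
time_s: 61.17
ee_pos: [0.5721, -0.0037, 0.1911]
ee_rot: [0.979, 1.567, 2.493]
wrist_force: [-0.1, 0.4, 0.1]
opening: 0.0853
```

servo_tool --commands '[[0.085,[0.0138,-0.0044,0],[0,0,-6.61]],[0.085,[0,0,0],[0,0,0]],[0.085,[0,0,0],[0,0,0]],[0.085,[0,0,0],[0,0,0]]]'

```text
time_s: 61.5
ee_pos: [0.585, -0.0071, 0.1912]
ee_rot: [0.975, 1.567, 2.382]
wrist_force: [-0.7, -0.8, 0.7]
opening: 0.0848
```

```bash
python3 - <<'E'
from asc import *
print(jaw())
d=snapshot('side')
for b in ((.5832,-.0161,.162),(.5832,-.0161,.122),): print(np.round(proj(d,b)[::-1],1))
asc(d['img'][185:262,290:340])
E
```

```text
(61.5, array([ 0.585 , -0.0071,  0.1912]), 'down', array([-0.003,  0.003, -1.   ]), 'jaw', np.float64(80.63), 'j6', np.float64(-1.99), 'F', array([-0.7, -0.8,  0.7]), 'M', array([-0.02,  0.05, -0.01]), 'op', 0.0848)
[313.2 214.8]
[313.1 228.1]
#########*++=========---........-+*###**+-........
########*++=======---...........-+*###**+-........
#######**+=====----.............-+####**+-........
*######*++===--.................-+*###**+-........
**####**+=----..................-+*###**=-........
+*###***+=-.....................-+*###*+=.........
+*###**++-......................-=+*##*=-.........
+*###**+=-.......................-=+**+=..........
+*###**++-........................-=++=-..........
=*###**+=-.........................----...........
-+###**++-........................................
-+*##**++-........................................
-+*##**++-........................................
.=+##***+-........................................
.-=*****+-........................................
..-+****+-........................................
...-=+++=-..............................
[... 2370 characters left out ...]
+===+++++********+++=====---.........
.....-+*****+++=====+++*********++======---.......
.....-+*******++++===++**********+++=====---......
.....-+*********+++++++***********+++======---....
.....-=***********+++***************+++======--...
.....-=*************************++***+++=====----=
.....-=************************++++****++=======++
.....-=***********************+===++****+++=====+*
.....-=***********************+=---=++***++=====+*
.....-+***********************+=-..-=++***++====+*
.....-=***********************+=....--=+***+=====+
.....-=***********************+=......-=++*++=====
.....-=***********************+=.......-=++*++====
.....-=***********************+=... .....-=+*++++=
```

servo_tool --commands '[[0.085,[-0.001,0.001,-0.03],[0,0,0]],[0.085,[0,0,-0.03],[0,0,0]],[0.085,[0,0,-0.017],[0,0,0]],[0.085,[0,0,0],[0,0,0]],[0.06,[0,0,0],[0,0,0]]]' --squeeze 50

```text
time_s: 61.97
ee_pos: [0.5838, -0.0055, 0.1145]
ee_rot: [1.222, 1.567, 2.63]
wrist_force: [0.2, 0.2, 0.5]
opening: 0.0755
```

servo_tool --commands '[[0.04,[0,0,0],[0,0,0]],[0.015,[0,0,0],[0,0,0]],[0.015,[0,0,0],[0,0,0]],[0.015,[0,0,0],[0,0,0]],[0.015,[0,0,0],[0,0,0]]]'

```text
time_s: 62.38
ee_pos: [0.5851, -0.0054, 0.1157]
ee_rot: [0.087, 1.568, 1.494]
wrist_force: [-1.6, -1.6, 5.4]
opening: 0.0229
```

```bash
python3 - <<'E'
from asc import *
print(jaw())
d=snapshot('side')
asc(d['img'][195:250,290:335])
E
```

```text
(62.3833, array([ 0.5851, -0.0054,  0.1157]), 'down', array([ 0.   ,  0.003, -1.   ]), 'jaw', np.float64(80.6), 'j6', np.float64(-1.99), 'F', array([-1.6, -1.6,  5.4]), 'M', array([-0.22,  0.28, -0.03]), 'op', 0.0229)
...-=+**############################***##*+-.
..-=+***#################################+=-.
--=+*****###############################*+-..
=++****++*##############################*=-..
+******==+*############################*+-...
****#*+=-=+#######################**###*=-...
**###*+=--+######################****#*+=....
#####**=--+*#####################*++*#*+-....
#####**=--+*####################*****#+=-....
######+=--+*########****#########***#*+-.....
*#####+=--+*########*+**########***#*+=......
+*####*=--+*#######*+++*############*+-......
=*####*+=-=*#######*+=+*############*=-......
-+*####*===*#######*===+###########*+-.......
-=*####*+++*######*+=--+*#######***+=-.......
.-+*####****######*=-.-+*######*++==-........
.-=+*#############+=..-+*#####*+=--..........
..-=*############*+-..-+*####*+=.............
...-+*###########*+-.-=**###**=-.............
...-=+**
[... 947 characters left out ...]
.....=++==
.-=+******+++===--====-... .............=++++
...-=+*****++++=======-... .............=++++
  ..-=+******+++=====---................-=+++
   ..-=++*****+++=====----...............-=++
    ...-=+******+++====----..............--=+
........-=+******+++=====----..............-=
.........-=+*******+++=====---..............-
..........-++*******+++======---.............
... .....-==++*******++++=====---............
.......--====++********+++======--...........
......-======+++*********+++=====---.........
.....-=++=====++**********+++=====----.......
.....-+++++====++++*********+++=====---......
.....-+**+++++===++++********+++======---....
.....-+*****+++=====++*********+++=====---...
```

Pin gripped. Drawing it straight up, clear of the bar, then on to the stand.

servo_tool --commands '[[0.015,[0,0,0.015],[0,0,0]],[0.015,[0,0,0.02],[0,0,0]],[0.015,[0,0,0.025],[0,0,0]],[0.015,[0,0,0.03],[0,0,0]],[0.015,[0,0,0.03],[0,0,0]]]' --squeeze 60

```text
time_s: 62.85
ee_pos: [0.5836, -0.0053, 0.2345]
ee_rot: [1.234, 1.565, 2.641]
wrist_force: [0.2, -0.5, -1.0]
opening: 0.0226
```

servo_tool --commands '[[0.015,[0,0,0.01],[0,0,0]],[0.015,[0,0,0],[0,0,0]],[0.015,[0,0,0],[0,0,0]],[0.015,[0,0,0],[0,0,0]],[0.015,[0,0,0],[0,0,0]]]'

```text
time_s: 63.27
ee_pos: [0.5835, -0.0052, 0.2424]
ee_rot: [1.33, 1.565, 2.737]
wrist_force: [0.6, -0.4, -1.6]
opening: 0.0223
```

servo_tool --commands '[[0.015,[0.0084,0.0297,0],[0,0,0]],[0.015,[0.0084,0.0297,0],[0,0,0]],[0.015,[0.0084,0.0297,0],[0,0,0]],[0.015,[0.0084,0.0297,0],[0,0,0]],[0.015,[0.0084,0.0297,0],[0,0,0]]]'

```text
time_s: 63.68
ee_pos: [0.6261, 0.1445, 0.2429]
ee_rot: [1.348, 1.566, 2.754]
wrist_force: [0.7, -0.0, -1.1]
opening: 0.0226
```

servo_tool --commands '[[0.015,[0.0084,0.0297,0],[0,0,0]],[0.015,[0,0,-0.04],[0,0,0]],[0.015,[0,0,-0.025],[0,0,0]],[0.015,[0,0,0],[0,0,0]],[0.015,[0,0,0],[0,0,0]]]'

```text
time_s: 64.1
ee_pos: [0.6337, 0.1722, 0.1773]
ee_rot: [1.782, 1.564, -3.094]
wrist_force: [-1.1, 0.0, 0.7]
opening: 0.0224
```

servo_tool --commands '[[0.015,[0,0,0],[0,0,0]],[0.015,[0,0,0],[0,0,0]],[0.015,[0,0,0],[0,0,0]],[0.015,[0,0,0],[0,0,0]],[0.015,[0,0,0],[0,0,0]]]'

```text
time_s: 64.52
ee_pos: [0.6351, 0.1729, 0.1803]
ee_rot: [0.401, 1.567, 1.808]
wrist_force: [0.4, -0.1, -0.3]
opening: 0.0224
```

```bash
python3 - <<'E'
from asc import *
print(jaw())
d=snapshot('side'); e=observe()['ee_pos']
for b in ((e[0],e[1],e[2]-.083),(e[0],e[1],e[2]+.007),(.6355,.173,.056),(.6334,.1715,.056)): print(np.round(proj(d,b)[::-1],1))
for k in masks_of('side','jar1'): print(round(k['score'],2),np.round(k['box'],1))
for k in masks_of('side','bar')[:2]: print('bar',round(k['score'],2),np.round(k['box'],1))
asc(d['img'][215:300,222:270])
E
```

```text
(64.5167, array([0.6351, 0.1729, 0.1803]), 'down', array([-0.001,  0.003, -1.   ]), 'jaw', np.float64(80.58), 'j6', np.float64(-2.24), 'F', array([ 0.4, -0.1, -0.3]), 'M', array([-0.02, -0.03,  0.01]), 'op', 0.0224)
[243.4 254.8]
[240.7 223.5]
[244.3 268.1]
[245.3 268.3]
0.89 [198.4 281.9  22.7  33.5]
0.79 [396.5 239.4  13.4  20.9]
0.78 [230.1 374.4  24.8  46.8]
0.75 [372.7 256.   12.8  24.2]
0.73 [362.1 263.6  14.9  23.5]
0.67 [406.2 234.1  11.9  17. ]
0.64 [385.6 245.8  19.9  19.6]
bar 0.84 [368.6 241.   73.4  55.8]
bar 0.41 [357.8 258.  124.7  95.8]
=======+*###*****########***+=... ..    ........
=======+*###****#########***+=... ...   ........
======-=+*##*****########***+-.. ..   .. .......
====--.-=*##*****########**+=.... .    .........
=---....=+*#*****########*+=-..  .    . . .  .. 
-.......-=*##****#######**+=..               ...
.........-+******######*+=--.                ...
..........-=+****#####*+=-...                  .
...........-=++**#####*=-..                     
............--=+**###*+=.. ....                 
........ .....-=+**#*+=-..  ....                
..
[... 2882 characters left out ...]
      
       .-=**************************+-.         
       ..-+*************************+=.         
        ..=+************************+=..        
        ..-=************************+=..        
       ....-+********************+++=-..        
          ..=+****************+++==--..         
           .-=+************+++=---...           
            .-+*********++==--....              
            ..=+*****++==--....                 
             .-=++++==--....                    
             ..-===--...                        
              ..--...                           
                ..                              
      .                                         
   ....
```

```bash
python3 - <<'E'
from h import *
d=snapshot('side')
for q in ((269.8,242.5),(270.2,243.2),(269.4,243)): print(ray(d,q,.056).round(4))
e=observe()['ee_pos']; print(e, 'pin bottom ray', ray(d,(256,243.2),e[2]-.0825).round(4))
E
```

```text
[0.6327 0.1807 0.056 ]
[0.6301 0.1804 0.056 ]
[0.6333 0.1788 0.056 ]
[0.63476664 0.17289404 0.17944507] pin bottom ray [0.6308 0.1764 0.0969]
```

servo_tool --commands '[[0.015,[0.0013,0.0015,-0.02],[0,0,0]],[0.015,[0,0,-0.016],[0,0,0]],[0.015,[0,0,-0.005],[0,0,0]],[0.015,[0,0,-0.005],[0,0,0]],[0.015,[0,0,0],[0,0,0]]]'

```text
time_s: 65.13
ee_pos: [0.6357, 0.1742, 0.1327]
ee_rot: [1.218, 1.567, 2.625]
wrist_force: [0.2, -0.5, -0.8]
opening: 0.0227
```

servo_tool --commands '[[0.015,[0,0,-0.005],[0,0,0]],[0.015,[0,0,0],[0,0,0]]]'

```text
time_s: 65.3
ee_pos: [0.636, 0.1745, 0.1282]
ee_rot: [0.84, 1.567, 2.246]
wrist_force: [-0.1, -0.2, -1.2]
opening: 0.0224
```

servo_tool --commands '[[0.015,[0,0,-0.008],[0,0,0]],[0.015,[0,0,-0.008],[0,0,0]],[0.015,[0,0,-0.008],[0,0,0]],[0.015,[0,0,-0.005],[0,0,0]],[0.015,[0,0,0],[0,0,0]]]'

```text
time_s: 65.72
ee_pos: [0.6354, 0.1741, 0.0974]
ee_rot: [1.39, 1.566, 2.796]
wrist_force: [1.0, -0.4, -1.2]
opening: 0.0226
```

Pin fully in the hole with no resistance. Releasing, rising, and checking.

servo_tool --commands '[[0.03,[0,0,-0.002],[0,0,0]],[0.05,[0,0,0],[0,0,0]],[0.085,[0,0,0],[0,0,0]],[0.085,[0,0,0],[0,0,0]],[0.085,[0,0,0.01],[0,0,0]]]'

```text
time_s: 66.13
ee_pos: [0.6349, 0.1741, 0.1058]
ee_rot: [1.45, 1.565, 2.857]
wrist_force: [-0.4, 0.1, -1.2]
opening: 0.0765
```

servo_tool --commands '[[0.085,[0,0,0.03],[0,0,0]],[0.085,[0,0,0.03],[0,0,0]],[0.085,[0,0,0.03],[0,0,0]],[0.085,[0,0,0.03],[0,0,0]],[0.085,[0,0,0.02],[0,0,0]]]'

```text
time_s: 66.55
ee_pos: [0.6368, 0.1742, 0.2524]
ee_rot: [-0.512, 1.566, 0.894]
wrist_force: [-0.2, 0.5, 0.4]
opening: 0.0848
```

```bash
python3 - <<'E'
from asc import *
print(jaw())
d=snapshot('side')
a=cv2.imread('pics/side0.png')
diff=cv2.absdiff(cv2.GaussianBlur(d['img'],(3,3),0),cv2.GaussianBlur(a,(3,3),0)).max(2)
n,l,st,c=cv2.connectedComponentsWithStats((diff[190:420,140:425]>30).astype(np.uint8))
for i in range(1,n):
    if st[i,4]>15: print('changed',st[i,:2]+[140,190],st[i,2:],c[i].round()+[140,190])
for k in masks_of('side','pin')[:2]: print('pin',round(k['score'],2),np.round(k['box'],1))
for k in masks_of('side','bar')[:1]: print('bar',np.round(k['box'],1))
for k in masks_of('side','jar1'): print(round(k['score'],2),np.round(k['box'],1))
asc(d['img'][235:275,230:256])
E
```

```text
(66.55, array([0.6368, 0.1742, 0.2524]), 'down', array([ 0.003,  0.004, -1.   ]), 'jaw', np.float64(80.59), 'j6', np.float64(-2.24), 'F', array([-0.2,  0.5,  0.4]), 'M', array([ 0.  , -0.1 ,  0.08]), 'op', 0.0848)
changed [214 190] [ 6  4 19] [217. 191.]
changed [401 190] [10  4 22] [407. 191.]
changed [398 192] [ 27  69 799] [416. 218.]
changed [367 230] [ 35  30 459] [384. 245.]
changed [235 238] [ 7 25 75] [238. 249.]
changed [244 240] [ 4 19 36] [246. 249.]
changed [269 276] [ 20  35 620] [279. 293.]
changed [296 301] [ 21  38 705] [306. 319.]
changed [223 304] [ 24  38 724] [235. 322.]
changed [422 313] [ 3 46 95] [423. 335.]
pin 0.73 [242.8 252.3  11.7  35.4]
pin 0.18 [165.  320.7  39.2  55.6]
bar [370.9 242.5  74.9  53.8]
0.88 [362.1 264.8  16.2  16.1]
0.83 [229.6 377.5  28.6  44.3]
0.77 [397.5 238.7  14.2  21.8]
0.72 [375.9 253.9  17.8  21.8]
0.66 [386.  246.6  19.   21.5]
0.6 [260.6 347.4  18.4  40.4]
0.6 [196.8 283.   14.5  32.7]
0.47 [407.5 232.3  11.3  22. ]
..........................
..........................
..........................
.........------...........
.......
[... 264 characters left out ...]
......-+*######*=........
.......-=*######*=-.......
.......-=*######*=-.......
.......-=*######*+-.......
........=+*#####*=-.......
........-+*####*+-........
.........=+****+=-........
.........-=+***+-.........
..........-=+*+=-.........
..........-=+++=-.........
...........=+++=-.........
...........-++++=---......
...........-++++====-.....
..........-=+++++++==-....
......---===++++++++==-...
...---====+++++++++++==-..
--=====+++++++++++++++=-..
===+++++++++++++++++++==-.
+++++++++++++++++++++++==-
++++++++++++++++++++++++==
++++++++++***++++++++++++=
++++++++++***++++++++++++=
*++++++++++*++++++++++++++
**++++++++++++++++++++++++
**++++++++++++++++++++++++
***++++++++++++++++++++***
```

```bash
python3 -c "
from rig import *
print(sign_off())"
```

```text
the job is handed in; nothing more can be done
None
```

The job is handed in. By my last checks everything is where the task asked. I was out of picture views by then, so these checks are numeric, from image differences, network masks and printed pixel maps.

**What I did**
- I pinned the bar open with the pin.
- I filled empty pockets 2, 3 and 4 from the bench. Pockets 1 and 5 already held jars.
- I drew the pin so the bar swung home, then put the pin back in its stand and let go.
- It finished at about 67 s of the 192 s allowed.

**Last checks**
- **Jars:** all five pockets show a jar, and the spare jar stands on the bench where it started.
- **Bar:** compared with the first side picture, it is unchanged over the pockets.
- **Pin:** it went in without resistance and its grip top is at its original height in the image.
- **Bystanders:** the side-picture difference shows no change at the beaker, timer or green and yellow look-alikes. I did not check the wash bottle separately at the end.

**What went wrong or disagreed**
- **Finger offset:** the real fingertips sat about 36 mm further back along the tool than the stated geometry. I allowed for this after the first grasp closed on the top edge of the pin's grip.
- **Pocket 4 jar:** it first hit the rack rim with about 36 N of wrist force. I stood it on the bench to regrip it, and it was later found lying down. That was either the announced knock or my own centring attempt; I can't tell which. I stood it upright again and then placed it without contact.
- **False detections:** the network sometimes reported a jar on the robot's own arm in the side view. I ruled these out from the pixels.

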